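# Cover the inkstones, then unlatch the press bar and hold it up

## Task

Put each of the two wooden lids on the inkstone it fits and leave them seated, so that no ink can drip. Then draw the spring latch of the press bar sideways by its upright tab, lift the bar's end off the ball at least 8 cm and finish while still holding it up in the gripper, so that I can slide the sheet out; do not let go of it. Leave the inkstones where they stand and the other things on the desk alone.

Things in the scene. Friction and masses are not known exactly. Their poses are not given: they have to be found in the camera images.
- press_board: Fixed wooden board 320 x 240 x 18 mm (x, y, z) with a sheet on it, at the robot's left front. Origin: centre of its underside. x runs from ball stud to bar hinge (roughly towards the robot), y is the way the latch opens, z up. A brass bar, 26 mm wide, lies along its x centre line, hinged at the robot end; its far-end coupler (60 x 40 mm, top 66 mm above the desk) covers the ball.
- bar_pivot (a point): Fixed point on the bar's hinge axis, at board x +130 mm, y 0, 25 mm above the desk. The axis is the board's y.
- ball (a point): Top of the fixed steel ball stud (28 mm dia.), at board x -110 mm, y 0, 58 mm above the desk: 240 mm from the hinge axis. A hook of the latch lies under the ball and holds the bar down.
- tab_grip (a point): Grip point on the latch's upright steel tab, moving with it (axes of the bar). Tab: 14 mm thick along board y (grip across this), 26 mm along x, 48 mm high. Shut and down, the point is over the ball, 99 mm above the desk, 20 mm below the tab's top, 28 mm above the slide plate it stands on. The tab may turn between the pads as the bar swings, so the gripper can stay upright.
- latch (a joint): Latch travel in m along the board's +y (roughly to the robot's right, away from the small dark spring barrel on the coupler's side): 0 shut, 0.018 end stop. The spring pushes it back with 3 N at 0 to 8.4 N at the stop. The ball is free from about 0.009; draw it 0.012 or more. Keep it drawn while the coupler leaves the ball; it springs shut if released.
- bar_hinge (a joint): Angle of the bar in rad: 0 down on the ball, growing as its end rises, 0.9 at most. The bar falls back by its own weight; about 4 N at the tab carry it. At 0.34 rad the coupler is 80 mm above the ball.
- press_bar: The brass bar with coupler and latch (0.6 kg together), hinged on the board. Origin on the hinge axis; at angle 0 its axes are the board's: the bar runs to its -x, z up.
- big_stone: Loose round slate inkstone, dark, 100 mm dia., 34 mm high, with a round well 84 mm wide and 20 mm deep, 0.75 kg. Origin: centre of its underside, z up.
- big_rim (a point): Centre of the big inkstone's mouth, 34 mm above its underside.
- small_stone: Loose round slate inkstone, dark, 72 mm dia., 34 mm high, with a round well 58 mm wide and 20 mm deep, 0.45 kg. Origin: centre of its underside, z up.
- small_rim (a point): Centre of the small inkstone's mouth, 34 mm above its underside.
- big_lid: Loose dark wooden lid for the big inkstone, about 0.15 kg, lying upright on the desk: plug 78 mm dia. and 6 mm high underneath, disc 100 mm dia. and 7 mm thick, round knob 24 mm dia. and 30 mm high on top; 43 mm high in all. Origin: centre of the plug's underside, z up. Seated, its origin is 28 mm above the inkstone's underside, the disc resting on the rim.
- big_knob (a point): Point on the axis of the big lid's knob, 30 mm above the lid's origin (17 mm above the disc, 13 mm below the knob's top).
- small_lid: Loose dark wooden lid for the small inkstone, about 0.09 kg, lying upright on the desk: plug 52 mm dia. and 6 mm high underneath, disc 72 mm dia. and 7 mm thick, round knob 18 mm dia. and 30 mm high on top; 43 mm high in all. Origin: centre of the plug's underside, z up. Seated, its origin is 28 mm above the inkstone's underside, the disc resting on the rim.
- small_knob (a point): Point on the axis of the small lid's knob, 30 mm above the lid's origin (17 mm above the disc, 13 mm below the knob's top).
- ink_stick: Bystander: dark ink stick 75 x 20 x 12 mm lying on the desk among lids and stones. Origin: centre of its underside.
- seal: Bystander: upright stone seal 24 mm square, 58 mm high, among lids and stones. Origin: centre of its underside.
- paperweight: Bystander: brass paperweight 160 x 24 x 14 mm lying on the board beside the bar. Origin: centre of its underside.
- washer: Bystander: white brush-washing bowl 90 mm wide, 50 mm high. Origin: centre of its underside.
- paste_jar: Bystander: blue jar 60 mm dia., 45 mm high. Origin: centre of its underside.
- brush_rest: Bystander: white ceramic brush rest 24 x 100 x 28 mm. Origin: centre of its underside.
- brush_pot: Bystander: wooden brush pot 76 mm dia., 110 mm high, with brushes up to 230 mm. Origin: centre of its underside.
Mind the look-alikes: they are no part of the job. What is shaped like the big_lid but pink or red is not meant.

How it is judged (in metres and radians):
On the way, in this order (a step that is already met when the one before it is completed fails the run):
1. both lids sit on their own inkstones, released (horizontal distance between big_lid and big_rim below 0.006 m and z of big_lid in the frame of big_stone between 0.025 and 0.0305 m and angle between each of big_lid, big_stone, small_lid, small_stone's own z axis and vertical below 0.08 rad and horizontal distance between small_lid and small_rim below 0.006 m and z of small_lid in the frame of small_stone between 0.025 and 0.0305 m and contact force between each of big_lid, small_lid and the fingers below 0.1 N), for 0.2 s.
2. the latch is drawn aside (value of joint latch above 0.009 m), for 0.1 s.
At the end, for the whole second after the job is handed in: Both lids are seated on their own inkstones (within 6 mm of centre, disc within 2.5 mm of the rim, level within 0.08 rad); the bar is raised by more than 0.31 rad (coupler about 73 mm above the ball), still, held by the gripper's fingers (contact over 1 N) and propped by nothing else (all of step 1 and value of joint bar_hinge above 0.31 rad and velocity of joint bar_hinge between -0.05 and 0.05 rad/s and contact force between press_bar and the fingers above 1 N and contact force between press_bar and ink_stick below 0.1 N and contact force between press_bar and seal below 0.1 N and contact force between press_bar and paperweight below 0.1 N and contact force between press_bar and washer below 0.1 N and contact force between press_bar and paste_jar below 0.1 N and contact force between press_bar and brush_rest below 0.1 N and contact force between press_bar and brush_pot below 0.1 N and contact force between press_bar and big_lid below 0.1 N and contact force between press_bar and small_lid below 0.1 N and contact force between press_bar and big_stone below 0.1 N and contact force between press_bar and small_stone below 0.1 N); the arm keeps its last pose, push and grip.
It fails at once if the bar is raised while an inkstone is uncovered (value of joint bar_hinge above 0.1 rad and not ((horizontal distance between big_lid and big_rim below 0.006 m and z of big_lid in the frame of big_stone between 0.025 and 0.0305 m and angle between each of big_lid, big_stone's own z axis and vertical below 0.08 rad) and (horizontal distance between small_lid and small_rim below 0.006 m and z of small_lid in the frame of small_stone between 0.025 and 0.0305 m and angle between each of small_lid, small_stone's own z axis and vertical below 0.08 rad))).
It fails at once if an inkstone is shifted by more than 30 mm (distance of any of big_stone, small_stone from where it was at the start of the episode above 0.03 m).
It fails at once if another thing on the desk is shifted by more than 30 mm or knocked over (distance of any of ink_stick, seal, paperweight, washer, paste_jar, brush_rest, brush_pot from where it was at the start of the episode above 0.03 m or angle between any of ink_stick, seal, paperweight, washer, paste_jar, brush_rest, brush_pot's own z axis and vertical above 0.5 rad).
It also fails if it takes over 61 s, if anything falls off the work surface, if the arm or the gripper's body presses on something with over 40 N, if the wrist force passes 120 N, or if a joint passes its speed limit or range.

## Robot

A 6-joint arm with a two-finger parallel gripper is mounted at the origin on the work surface. World frame = base frame: x ahead of the robot, y to its left, z up, the work surface at z = 0. Lengths are in m, angles in degrees, forces in N, time in s.
With the tool pointing down it reaches from about 0.25 to 0.725 m from the base axis. Payload 9.7 kg.
Tool frame: the origin (TCP) lies on the centre line of the jaws, within the pads' length; the fingertips stand 19 mm ahead of it and the grasp point (between the pads) is the TCP; z points along the fingers, y is the direction in which the jaws open and shut (so a half turn about z gives the same grasp; the last joint's range is limited). The gripper opens to 85 mm and grips with 20 to 120 N. Pads are 22 mm wide; open, the fingers measure 114 mm over their backs; the gripper's body (76 mm by 85 mm) begins 54 mm behind the grasp point. The pads swing forward as they close: fully open they stand 13 mm farther back than shut.
Start: joints at [0, 4.979, 10.078, 95.1, 0, 90], TCP at [0.55, -0, 0.25] pointing down, gripper open.
Joint ranges: [-179.16, 179.16], [-48.56, 103.87], [-65.8, 70.77], [-126.05, 130.52], [-82.76, 87.17], [-180, 180]. Speed limits (degrees/s): [127.2, 127.2, 147.25, 180, 180, 180].

## Interface

Orientations are given as [roll, pitch, yaw] about the fixed x, y, z axes, in that order (R = Rz(yaw) Ry(pitch) Rx(roll)).
In Python, from workcell import bot gives the robot as it stands.
- The arm moves only by the tool servo_tool, never from a script. Its argument "motion" is a list that holds one entry, the list of rows, each a list of 6 numbers: the shift along the tool's x, y, z in mm, then the turn, a rotation vector about the tool's x, y, z in rad. A call has 1 to 5 rows; each row shifts and turns the commanded pose from where the row before left it, along the tool's axes as they then stand; what a row does not reach is not made up. A row lasts 1/10 s, in which the tool goes at most 50 mm and 8.59 degrees, less where a joint would pass 70% of its speed; a pose out of reach is approached as far as the arm can. A call is refused whole if a number of a shift passes 50 or a number of a turn 0.15, either way. A call with a gripper value outside its range is refused whole. "gripper" is the finger opening in mm, from 0 to 85.4, set as the call begins (left out, the last holds). The fingers move at their own pace and stop on an object; "newtons" is the grip in N (left out, the last holds). Time passes only in rows, so rows that do not move let the fingers close. It gives the time, the measured TCP pose, the force and the opening at its end, in the units of the state.
- bot.get_obs(): the state, without advancing time (a new reading comes with each control period).
- bot.camera(name): name is "scene" or "side" or "wrist"; returns a dict with "color" (480x640x3 uint8, red, green, blue), "fx", "fy", "cx", "cy" (pixels), "R" (3x3) and "t" (3): a world point X has camera coordinates R X + t. Camera axes: x right, y down, z forward; pixel columns grow to the right and rows downward; lengths in m; the calibration is good to about 2 mm. A picture is of the moment at which its call begins. There is no depth.
- bot.job_done(): hands the job in, once; it reports no verdict.
Trained networks look in a picture, given as the dict that the camera call returned (one of the last four; its "shot" number tells which), for a name from the list of things; names that differ only in an ending like _2 or _b are one class to them, and where a whole thing is asked for, a point or a joint stands for the part that bears it (a point fixed in the world has none). Each returns a list of dicts, best first, with "confidence" (0 to 1); they miss things now and then, are a little off and sometimes report something else, mostly with a low value. They report only what shows in the picture. A call takes as long as a camera call. They do not tell look-alikes from the thing itself.
- bot.look_for(picture, label): "rect" ([left, top, width, height] in pixels, round what is visible of it).
The state is a dict: "time": time; "q": joint angles; "qd": joint speeds; "joint_efforts": joint torques, N m; "ee_pos": TCP position; "tcp_rot": TCP orientation; "wrist_force": force on the tool from outside, world axes, zero at the start; "torque": the same for the moment, N m; "opening": finger opening in m.
Only numpy, scipy, OpenCV 4.12 (cv2) and the standard library are available. Lean on these libraries where they do the work, as an engineer would, in place of code of your own. Each camera call takes 0.05 s, during which the arm holds its last target.

## Working session

There is one attempt and no reset: what is moved stays moved. The work goes in short steps, Python scripts to look and compute and a tool call to move; the robot and the scene stay as the last step left them, time stands still between calls to the robot, and variables do not carry over. Pictures are saved under pics/ and viewed, and the job is handed in when it is done.

Besides the shell and the picture viewer there is one more tool, called after "Call:" as name([rows], argument=value, ...), one row to a line, values as JSON. servo_tool: Moves the arm, as the interface text tells. Its arguments: {"type":"object","properties":{"motion":{"type":"array","items":{"type":"array","items":{"type":"array","items":{"type":"number"}}}},"gripper":{"type":"number"},"newtons":{"type":"number"}},"required":["motion"]}

```bash
mkdir -p pics; ls
python3 - <<'E'
from workcell import bot
import cv2,pickle
print(bot.get_obs())
for n in ["scene","side","wrist"]:
    c=bot.camera(n); cv2.imwrite(f"pics/{n}0.png",c["color"][:,:,::-1]); pickle.dump(c,open(f"pics/{n}0.pkl","wb"))
    print(n,c["fx"],c["cx"],c["cy"],c["R"],c["t"])
    for l in ["big_stone","small_stone","big_lid","small_lid","tab_grip","press_board","seal","ink_stick","paperweight"]:
        print(l,[(d["rect"],round(d["confidence"],2)) for d in bot.look_for(c,l)][:3])
E
```

```text
pics
{'time': 0.0, 'q': array([6.79455048e-04, 5.00979458e+00, 1.00349321e+01, 9.50996768e+01,
       5.76521787e-04, 9.00009533e+01]), 'qd': array([-0.12165795, -0.04516417, -0.00248455, -0.12022724, -0.04151045,
        0.12322902]), 'joint_efforts': array([ 7.68234549e-04, -5.20392072e+01,  4.64802504e+01,  1.63646933e-02,
        2.23589603e-05, -6.77332673e-05]), 'ee_pos': array([5.49795708e-01, 9.19642369e-06, 2.49599863e-01]), 'tcp_rot': array([-1.79925461e+02, -5.75281142e-04,  8.99997254e+01]), 'wrist_force': array([ 0.74345808, -0.36075851, -0.20129994]), 'torque': array([0.01442347, 0.01544704, 0.01001637]), 'opening': 0.08534084662324488}
scene 449.86226525802374 323.82962379656703 237.79494309851506 [[ 0.80432338  0.59417404 -0.00459389]
 [ 0.48435459 -0.66010184 -0.57416565]
 [-0.34418676  0.45958979 -0.81872627]] [-0.41407378 -0.22136385  1.43873485]
big_stone [([324.3, 272.9, 37.7, 38.4], 0.75)]
small_stone [([278.0, 321.2, 21.8, 31.5], 0.66), ([307.5, 142.3, 127.4, 103.8], 0.23)]
big_lid [([189.8, 246.7, 34.9, 32.0], 0.78), ([226.1, 292.0, 39.8, 35.2], 0.71), ([183.7
[... 1247 characters left out ...]
.1, 17.1, 42.2], 0.71)]
wrist 337.7693870973202 320.20861457673726 242.72735486054856 [[ 9.99999189e-01  7.34792052e-04  1.03992782e-03]
 [ 3.88229505e-04 -9.53756026e-01  3.00581590e-01]
 [ 1.21270239e-03 -3.00580943e-01 -9.53755538e-01]] [-0.54935949 -0.03861132  0.3794324 ]
big_stone [([350.9, 238.3, 95.5, 92.7], 0.93), ([379.9, 329.4, 24.8, 47.7], 0.74)]
small_stone [([342.4, 381.1, 54.0, 44.0], 0.93)]
big_lid [([215.0, 377.7, 75.7, 51.9], 0.85), ([79.6, 344.3, 62.5, 31.7], 0.61)]
small_lid [([198.1, 261.9, 60.7, 53.4], 0.89)]
tab_grip []
press_board [([340.6, 382.4, 53.7, 43.6], 0.22)]
seal [([378.0, 330.5, 27.5, 46.9], 0.6)]
ink_stick [([226.8, 333.0, 62.5, 21.4], 0.95)]
paperweight []
```

View pics/scene0.png

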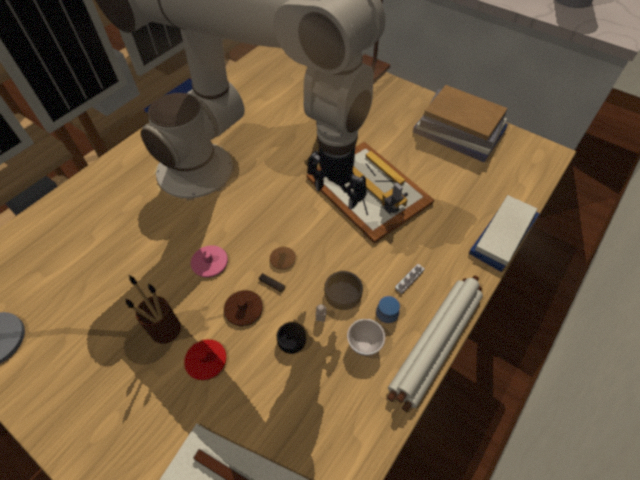

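View pics/side0.png

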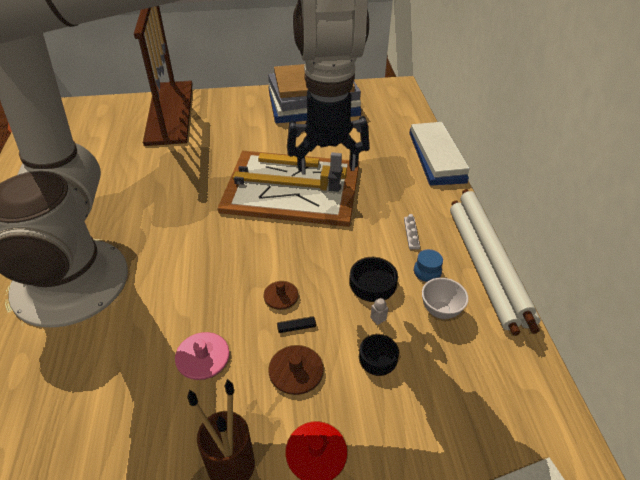

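View pics/wrist0.png

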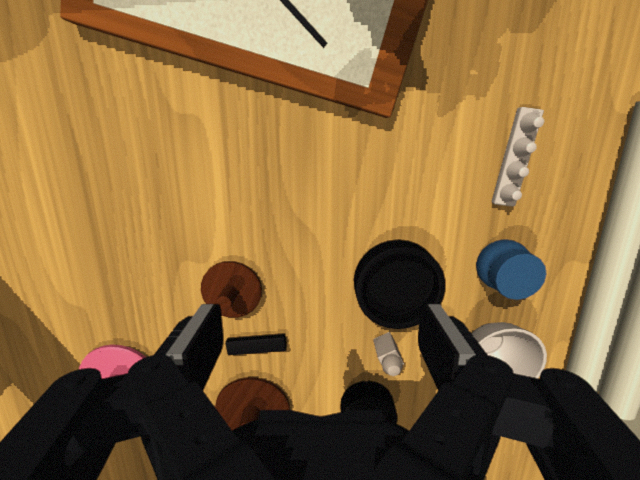

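```bash
cat > h.py <<'E'
import numpy as np, cv2, pickle
def center(c): return -np.array(c["R"]).T@np.array(c["t"])
def ray(c,u,v): return np.array(c["R"]).T@np.array([(u-c["cx"])/c["fx"],(v-c["cy"])/c["fy"],1])
def unproj(c,u,v,z):
    o=center(c); d=ray(c,u,v); return o+d*(z-o[2])/d[2]
def proj(c,X):
    p=np.array(c["R"])@np.array(X)+np.array(c["t"]); return np.array([c["cx"]+c["fx"]*p[0]/p[2], c["cy"]+c["fy"]*p[1]/p[2]])
def load(n): return pickle.load(open(f"pics/{n}.pkl","rb"))
def shoot(n,name):
    from workcell import bot
    c=bot.camera(n); cv2.imwrite(f"pics/{name}.png",c["color"][:,:,::-1]); pickle.dump(c,open(f"pics/{name}.pkl","wb")); return c
def crop(name,x,y,w,h,s,out):
    im=cv2.imread(f"pics/{name}.png")[y:y+h,x:x+w]; cv2.imwrite(f"pics/{out}.png",cv2.resize(im,None,fx=s,fy=s,interpolation=cv2.INTER_CUBIC))
def fitdisc(c,pts,z):
    P=np.array([unproj(c,u,v,z)[:2] for u,v in pts]); A=np.c_[2*P,np.ones(len(P))]
    s=np.linalg.lstsq(A,(P**2).sum(1),rcond=None)[0]; return s[:2],np.sqrt(s[2]+s[0]**2+s[1]**2)
E
python3 - <<'E'
from h import *
crop("side0",250,240,200,150,4,"sc1"); crop("side0",210,130,160,110,5,"sc2"); crop("scene0",290,130,160,120,5,"sc3")
for n in ["scene0","side0","wrist0"]: print(center(load(n)))
E
```

```text
[ 0.93546131 -0.56131863  1.04892829]
[ 0.43224128 -0.77989204  0.84205202]
[0.54891389 0.07762803 0.3740629 ]
```

View pics/sc1.png

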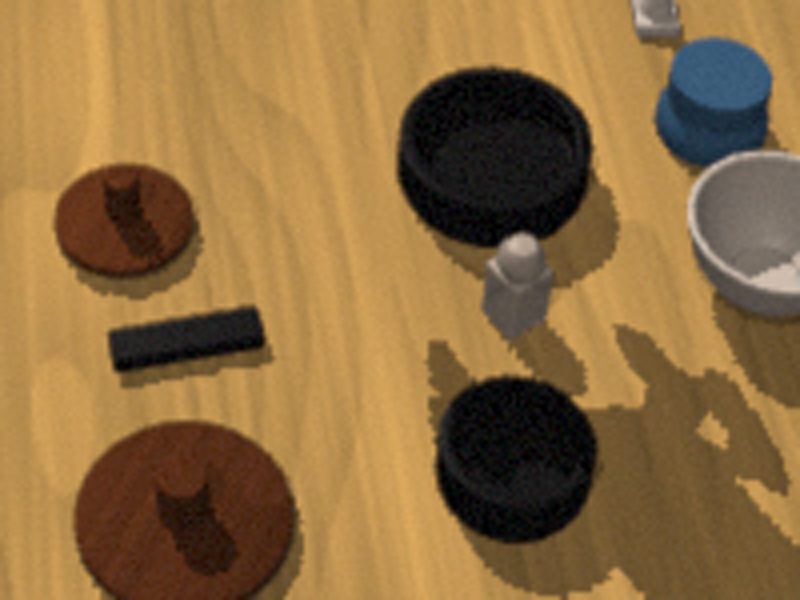

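View pics/sc2.png

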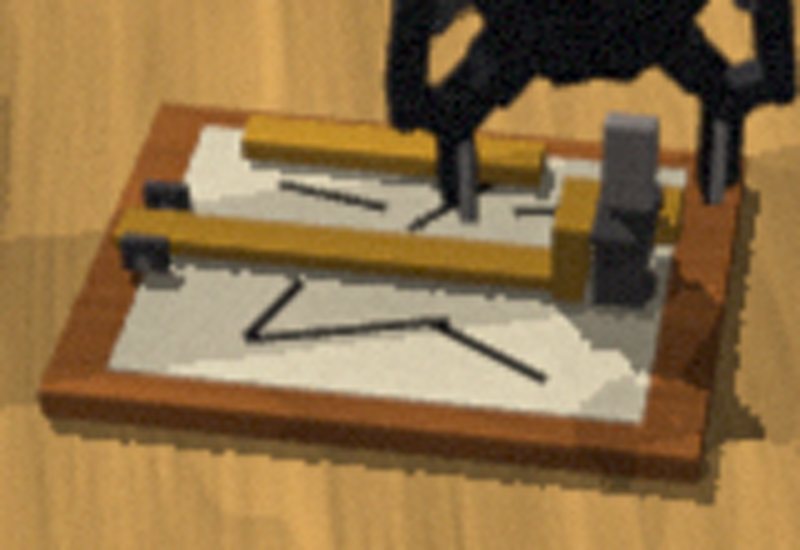

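View pics/sc3.png

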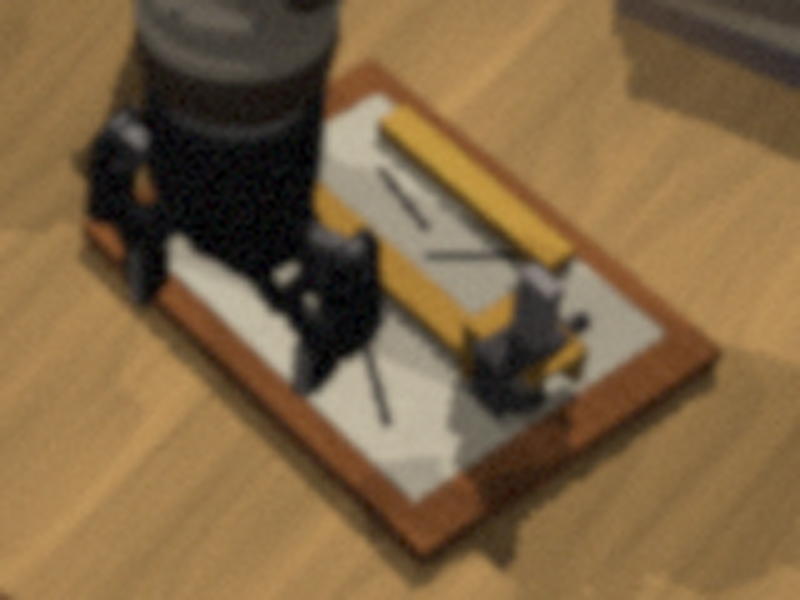

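```bash
cat >> h.py <<'E'
from scipy.optimize import minimize
TH=np.linspace(0,2*np.pi,72)
def cylmask(c,x,y,r,z0,z1,box,S=4):
    P=[proj(c,(x+r*np.cos(t),y+r*np.sin(t),z)) for z in (z0,z1) for t in TH]
    P=(np.array(P)-np.array(box[:2])+0.5)*S
    h=cv2.convexHull(np.round(P*16).astype(np.int32))
    m=np.zeros((box[3]*S,box[2]*S),np.uint8); cv2.fillConvexPoly(m,h,255,shift=4)
    return cv2.resize(m,(box[2],box[3]),interpolation=cv2.INTER_AREA)/255.
def fitcyl(c,mask,x,y,r,z0,z1,pad=8):
    ctr=proj(c,(x,y,(z0+z1)/2)); R=int(r*c["fx"]/ (np.array(c["R"])@[x,y,z0]+c["t"])[2])+pad
    box=[int(ctr[0]-R),int(ctr[1]-R),2*R,2*R]
    mm=mask[box[1]:box[1]+box[3],box[0]:box[0]+box[2]].astype(float)
    f=lambda p: np.abs(cylmask(c,p[0]/1e3,p[1]/1e3,r,z0,z1,box)-mm).sum()/ (mm.sum()+1)
    res=minimize(f,[x*1e3,y*1e3],method="Nelder-Mead",options=dict(initial_simplex=[[x*1e3,y*1e3],[x*1e3+6,y*1e3],[x*1e3,y*1e3+6]],xatol=.05,fatol=1e-5))
    return res.x/1e3,res.fun
E
python3 - <<'E'
from h import *
items={"big_stone":(.05,0,.034),"small_stone":(.036,0,.034),"big_lid":(.05,.006,.013),"small_lid":(.036,.006,.013)}
g={"side0":{"big_stone":(374,276),"small_stone":(378,353),"big_lid":(296,370),"small_lid":(282,295)},
"scene0":{"big_stone":(343,288),"small_stone":(291,336),"big_lid":(245,309),"small_lid":(282,258)},
"wrist0":{"big_stone":(399,284),"small_lid":(232,289)}}
for n in g:
    c=load(n); im=c["color"].astype(int)
    for k,(u,v) in g[n].items():
        r,z0,z1=items[k]; p=unproj(c,u,v,(z0+z1)/2)
        mx=im.max(2)
        red=im[:,:,0]/(im[:,:,1]+1)
        if "stone" in k: m=(mx<70)
        else: m=(im[:,:,1]<85)
        m=cv2.morphologyEx(m.astype(np.uint8),cv2.MORPH_CLOSE,np.ones((5,5)))
        cv2.imwrite(f"pics/m_{n}_{k}.png",m*255)
        nl,lab=cv2.connectedComponents(m); m=lab==lab[v,u]
        x,f=fitcyl(c,m,p[0],p[1],r,z0,z1)
        print(n,k,p[:2].round(4),x.round(4),round(f,3),m.sum())
E
```

```text
side0 big_stone [ 0.6414 -0.0801] [ 0.639  -0.0844] 0.113 1711
side0 small_stone [ 0.6114 -0.2655] [ 0.6117 -0.2667] 0.094 1339
side0 big_lid [ 0.4584 -0.2788] [ 0.4586 -0.2787] 0.082 2400
side0 small_lid [ 0.4462 -0.1022] [ 0.4446 -0.1036] 0.097 893
scene0 big_stone [ 0.6365 -0.0807] [ 0.6391 -0.0815] 0.701 757
scene0 small_stone [ 0.6105 -0.2638] [ 0.6144 -0.2664] 0.084 772
scene0 big_lid [ 0.4683 -0.2743] [ 0.463 -0.277] 0.07 1238
scene0 small_lid [ 0.4463 -0.0999] [ 0.4479 -0.1021] 0.071 492
wrist0 big_stone [ 0.6403 -0.0848] [ 0.6392 -0.0862] 0.095 66926
wrist0 small_lid [ 0.4451 -0.0947] [ 0.4451 -0.096 ] 0.127 84190
```

Call:
servo_tool([
  [[-20,-20.8,20,0,0,0],[-20,-20.8,20,0,0,0],[-20,-20.8,20,0,0,0],[-20,-20.8,20,0,0,0],[-20,-20.8,20,0,0,0]],
], gripper=50, newtons=30)

```text
time: 2.0
ee_pos: [0.4451, -0.1006, 0.1496]
tcp_rot: [180.0, 0.0, 90.0]
wrist_force: [-0.1, -0.2, -0.1]
opening: 0.0501
```

Call:
servo_tool([
  [[0,0,0,0,0,0],[0,0,0,0,0,0]],
])

```text
time: 2.2
ee_pos: [0.4458, -0.1003, 0.1505]
tcp_rot: [180.0, -0.0, 89.9]
wrist_force: [0.0, 1.5, 0.2]
opening: 0.0499
```

Run:
```python
from h import *
from workcell import bot
o=bot.get_obs(); print(o["time"],o["ee_pos"],o["tcp_rot"],o["opening"])
shoot("wrist","w1");shoot("side","s1");shoot("scene","c1")
crop("s1",210,130,160,100,5,"s1b")
crop("c1",290,130,160,120,5,"c1b")
```

```text
2.2 [ 0.44584056 -0.10025891  0.15048177] [ 1.79979439e+02 -6.06597395e-03  8.99246300e+01] 0.04993310959460194
```

View pics/w1.png

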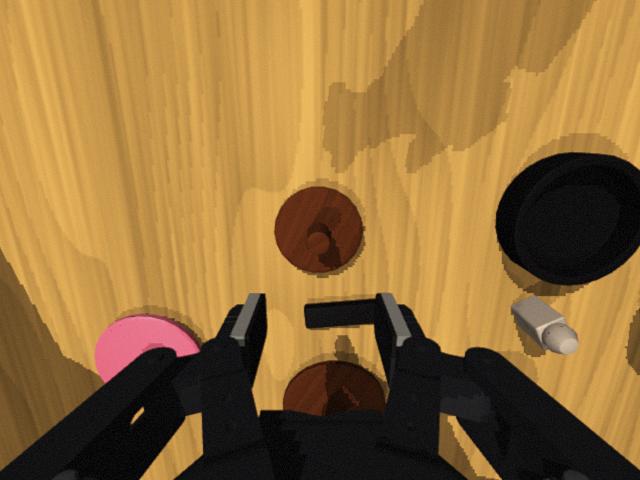

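View pics/s1b.png

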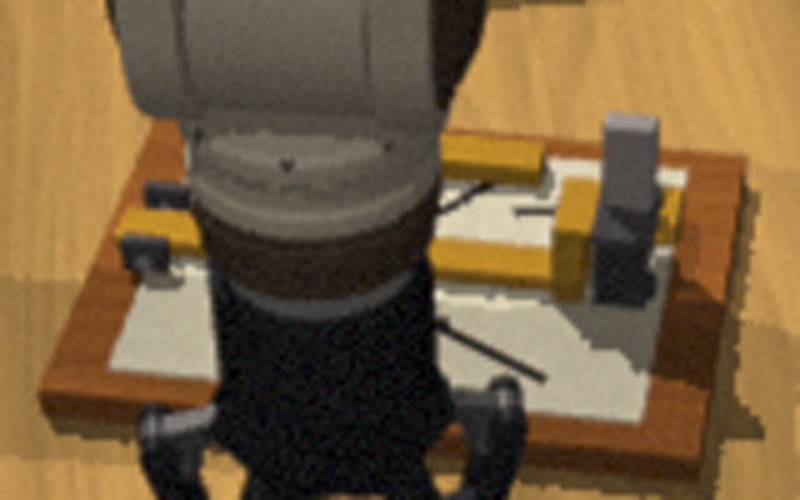

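View pics/c1b.png

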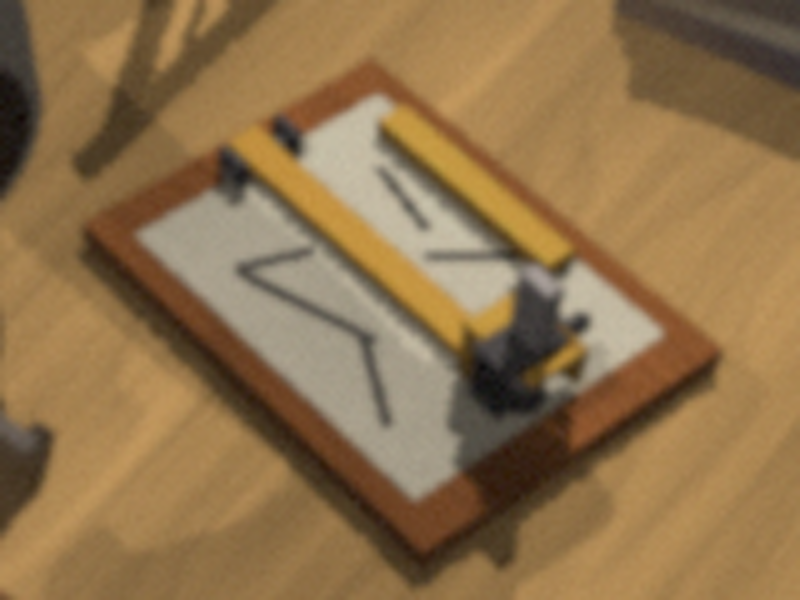

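Run:
```python
from h import *
def cor(n,pts,ox,oy,s): 
    c=load(n); return [unproj(c,ox+(u+.5)/s-.5,oy+(v+.5)/s-.5,.018)[:2] for u,v in pts]
A=cor("c1",[(88,230),(370,60),(718,350),(420,549)],290,130,5)
B=cor("s1",[(42,396),(152,122),(745,158),(705,455)],210,130,5)
for P in (A,B):
    P=np.array(P); print(P.round(4).tolist(), [round(np.linalg.norm(P[i]-P[(i+1)%4]),4) for i in range(4)])
c=load("w1"); im=c["color"].astype(int)
m=(im[:,:,1]<75).astype(np.uint8); m=cv2.morphologyEx(m,cv2.MORPH_CLOSE,np.ones((5,5)))
nl,lab=cv2.connectedComponents(m); mm=lab==lab[229,300]; print(mm.sum())
p=unproj(c,319,229,.0095);print(fitcyl(c,mm,p[0],p[1],.036,.006,.013))
print("knob top",unproj(c,318,242,.043))
m=(im.max(2)<60).astype(np.uint8); m=cv2.morphologyEx(m,cv2.MORPH_CLOSE,np.ones((5,5)));nl,lab=cv2.connectedComponents(m); mm=lab==lab[218,560]; print(mm.sum())
print(fitcyl(c,mm,.64,-.085,.05,0,.034))
print("seal base",unproj(c,522,303,0),unproj(c,563,340,.055)); print("TCPproj",proj(c,(0.4458,-.1003,.037)))
```

```text
[[0.3206, 0.1763], [0.3778, 0.4058], [0.6818, 0.3212], [0.6173, 0.0951]] [np.float64(0.2365), np.float64(0.3155), np.float64(0.2351), np.float64(0.3076)]
[[0.3139, 0.1717], [0.3701, 0.3883], [0.6805, 0.318], [0.6211, 0.0932]] [np.float64(0.2238), np.float64(0.3182), np.float64(0.2325), np.float64(0.317)]
5969
(array([ 0.4436444 , -0.09596114]), np.float64(0.0391926955036621))
knob top [ 0.44351905 -0.09494196  0.043     ]
15596
(array([ 0.6407501 , -0.08483626]), np.float64(0.030708589285553003))
seal base [ 0.62731746 -0.16627201  0.        ] [ 0.62698993 -0.16831462  0.055     ]
TCPproj [321.1435906  246.49368922]
```

Call:
servo_tool([
  [[2.3,-1,30,0,0,0],[2.3,-1,30,0,0,0],[0,0,0,0,0,0]],
])

```text
time: 2.65
ee_pos: [0.4428, -0.0944, 0.0874]
tcp_rot: [-179.7, -0.1, 90.1]
wrist_force: [0.2, 0.1, -0.4]
opening: 0.0497
```

Run:
```python
from h import *
from workcell import bot
o=bot.get_obs(); print(o["time"],o["ee_pos"],o["tcp_rot"],o["opening"])
c=shoot("wrist","w2")
print(proj(c,(0.4437,-.096,.043)),proj(c,o["ee_pos"]*[1,1,0]+[0,0,.043]))
im=c["color"].astype(int)
```

```text
2.65 [ 0.44275157 -0.09435945  0.08743945] [-1.79724669e+02 -6.46257470e-02  9.00731225e+01] 0.04967319633626025
[323.88770123 288.71182403] [322.16044666 285.95205925]
```

View pics/w2.png

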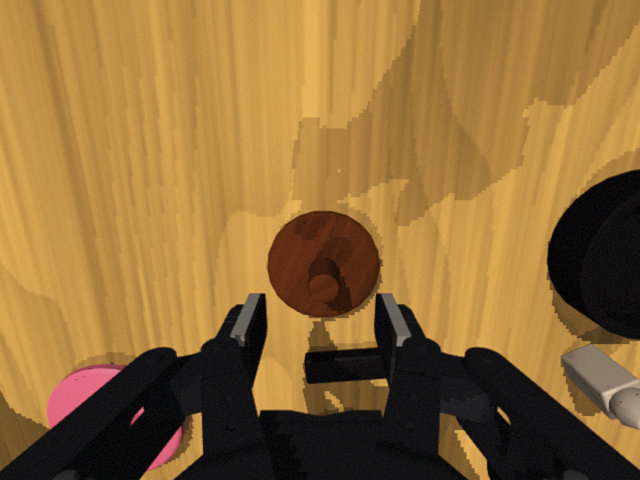

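Call:
servo_tool([
  [[-0.3,-0.3,26,0,0,0],[0,0,26,0,0,0],[0,0,0,0,0,0],[0,0,0,0,0,0]],
])

```text
time: 3.1
ee_pos: [0.4446, -0.0957, 0.0401]
tcp_rot: [179.9, 0.0, 90.0]
wrist_force: [-0.3, 0.5, 0.5]
opening: 0.0502
```

Call:
servo_tool([
  [[0,0,0,0,0,0],[0,0,0,0,0,0],[0,0,0,0,0,0],[0,0,0,0,0,0],[0,0,0,0,0,0]],
], gripper=0, newtons=30)

```text
time: 3.6
ee_pos: [0.4446, -0.0959, 0.0399]
tcp_rot: [179.9, 0.0, 90.0]
wrist_force: [-0.9, 0.3, 6.7]
opening: 0.017
```

Call:
servo_tool([
  [[0,0,0,0,0,0],[0,0,0,0,0,0]],
])

```text
time: 3.8
ee_pos: [0.4446, -0.0959, 0.0399]
tcp_rot: [179.9, 0.0, 90.0]
wrist_force: [-0.6, -0.3, 6.1]
opening: 0.0168
```

Call:
servo_tool([
  [[0,0,-10,0,0,0],[0,0,-30,0,0,0],[0,0,-40,0,0,0],[0,0,-40,0,0,0]],
])

```text
time: 4.2
ee_pos: [0.4432, -0.0956, 0.1603]
tcp_rot: [-180.0, -0.0, 90.0]
wrist_force: [1.2, -0.9, -0.6]
opening: 0.0168
```

Call:
servo_tool([
  [[-30,28,0,0,0,0],[-30,28,0,0,0,0],[-30,28,0,0,0,0],[-30,28,0,0,0,0],[-20,28,0,0,0,0]],
])

```text
time: 4.7
ee_pos: [0.5845, -0.2377, 0.1589]
tcp_rot: [180.0, 0.0, 89.9]
wrist_force: [0.0, -0.0, 0.5]
opening: 0.0171
```

Call:
servo_tool([
  [[0,15,0,0,0,0],[0,0,0,0,0,0],[0,0,0,0,0,0]],
])

```text
time: 5.0
ee_pos: [0.5983, -0.2355, 0.1584]
tcp_rot: [-180.0, -0.0, 90.0]
wrist_force: [-0.1, 0.0, -0.8]
opening: 0.0166
```

Run:
```python
from h import *
from workcell import bot
o=bot.get_obs(); print(o["time"],o["ee_pos"],o["tcp_rot"],o["opening"],o["wrist_force"])
c=shoot("wrist","w3");c=shoot("side","s3");c=shoot("scene","c3");crop("s3",280,180,200,200,3,"s3c")
```

```text
5.0 [ 0.59832998 -0.23549098  0.15844358] [-1.79957692e+02 -1.18482515e-02  9.00149262e+01] 0.016641523448216868 [-0.13134734  0.02578664 -0.76574448]
```

View pics/w3.png

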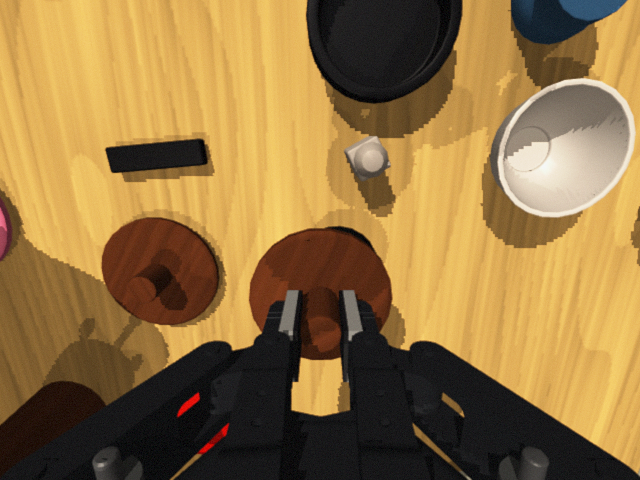

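View pics/s3c.png

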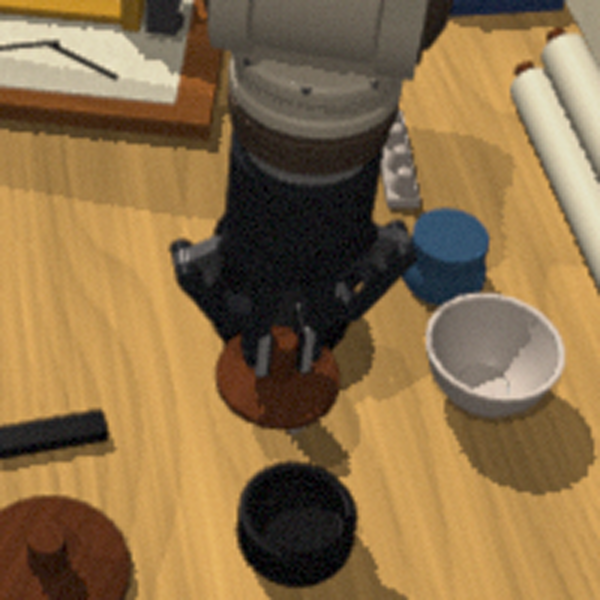

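Call:
servo_tool([
  [[-22,-26,0,0,0,0],[-22,-26,0,0,0,0],[-21,-26,0,0,0,0],[0,0,0,0,0,0],[0,0,0,0,0,0]],
])

```text
time: 5.65
ee_pos: [0.5201, -0.3008, 0.1592]
tcp_rot: [179.9, 0.0, 89.9]
wrist_force: [-0.1, 0.3, -1.2]
opening: 0.0168
```

```bash
cat >> h.py <<'E'
def fitat(name,uv,kind,guess,th=70,sv=None):
    items={"big_stone":(.05,0,.034),"small_stone":(.036,0,.034),"big_lid":(.05,.006,.013),"small_lid":(.036,.006,.013),"blid_on":(.05,.034,.041),"slid_on":(.036,.034,.041)}
    r,z0,z1=items[kind]; c=load(name); im=c["color"].astype(int)
    m=((im.max(2)<th) if "stone" in kind else (im[:,:,1]<th)).astype(np.uint8)
    m=cv2.morphologyEx(m,cv2.MORPH_CLOSE,np.ones((5,5)))
    nl,lab=cv2.connectedComponents(m); mm=(lab==lab[uv[1],uv[0]])
    x,f=fitcyl(c,mm,guess[0],guess[1],r,z0,z1)
    if sv:
        o=c["color"][:,:,::-1].copy()
        for z in (z0,z1): cv2.polylines(o,[np.array([proj(c,(x[0]+r*np.cos(t),x[1]+r*np.sin(t),z)) for t in TH]).round().astype(np.int32)],True,(0,255,0),1)
        cv2.imwrite(f"pics/{sv}.png",o)
    return x,f
E
python3 - <<'E'
from h import *
from workcell import bot
o=bot.get_obs(); print(o["time"],o["ee_pos"],o["tcp_rot"],o["opening"],o["wrist_force"])
c=shoot("wrist","w4"); u,v=proj(c,(.612,-.2665,.02)).astype(int); print(u,v)
print(fitat("w4",(u,v),"small_stone",(.612,-.2665),60,"w4f"))
print(fitat("s3",(378,353),"small_stone",(.612,-.2665),60))
print(fitat("c3",(291,336),"small_stone",(.612,-.2665),60))
print(fitat("w3",(190,260),"big_lid",(.46,-.277),75,"w3f"))
print(fitat("s3",(290,375),"big_lid",(.46,-.277),75))
E
```

```text
5.65 [ 0.52005386 -0.30082023  0.15915247] [1.79932586e+02 2.34921519e-02 8.99322024e+01] 0.01675181604132177 [-0.11844169  0.25155107 -1.15933185]
438 194
(array([ 0.61325868, -0.26619586]), np.float64(0.04913737501925794))
(array([ 0.61212805, -0.26676791]), np.float64(0.130934291736803))
(array([ 0.61133487, -0.2647516 ]), np.float64(0.22445271779597914))
(array([ 0.45978754, -0.27165599]), np.float64(0.03784409736713712))
(array([ 0.45804016, -0.27696256]), np.float64(0.07403290430096089))
```

View pics/w4f.png

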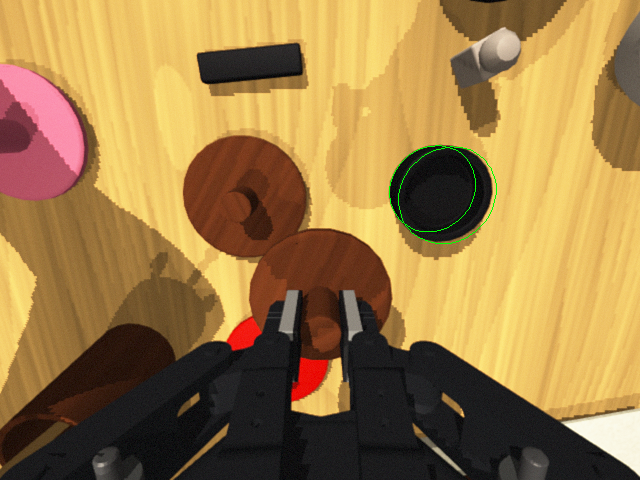

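View pics/w3f.png

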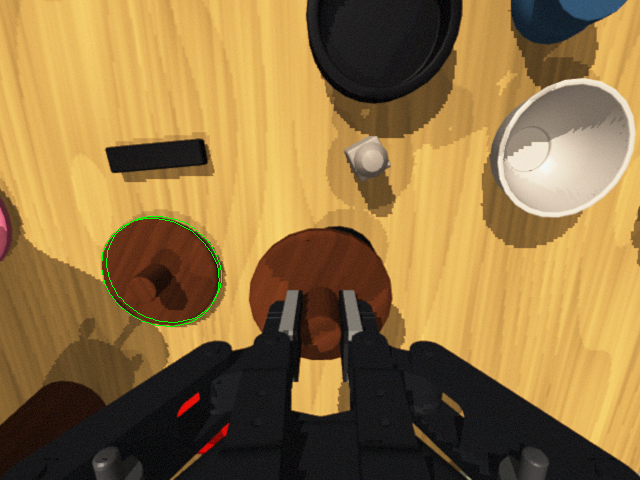

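Run:
```python
from h import *
c=load("w4"); im=c["color"][130:260,375:510,::-1]; im=np.clip(im.astype(float)*2,0,255).astype(np.uint8)
o=cv2.resize(im,None,fx=5,fy=5,interpolation=cv2.INTER_NEAREST)
x=(.6125,-.2660)
for r,z,col in((.036,0,(0,255,0)),(.036,.034,(0,255,0)),(.029,.034,(255,0,255))):
    P=np.array([proj(c,(x[0]+r*np.cos(t),x[1]+r*np.sin(t),z)) for t in TH])
    cv2.polylines(o,[((P-[375,130]+.5)*5).round().astype(np.int32)],True,col,1)
cv2.imwrite("pics/w4z.png",o)
print(proj(c,bot.get_obs()["ee_pos"]) if 0 else "")
```

```text
(no output)
```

View pics/w4z.png

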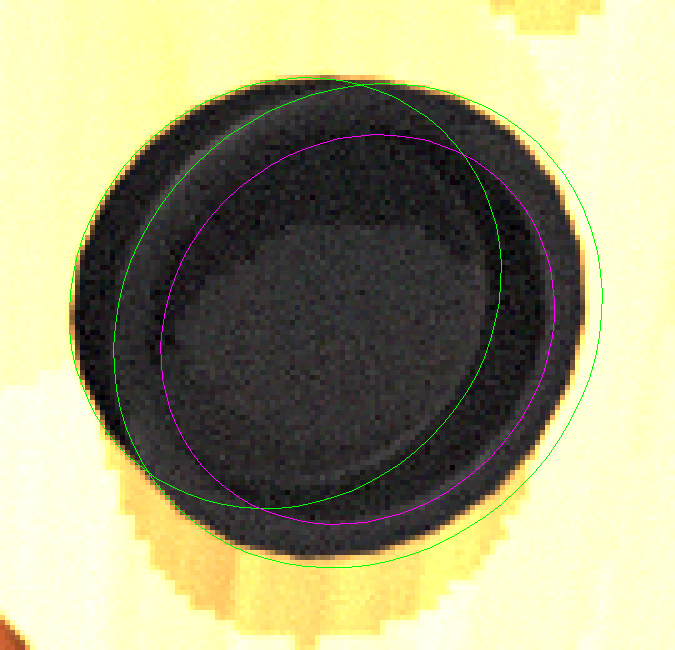

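Run:
```python
from h import *
c=load("w4")
pts=[(584,290),(582,240),(555,185),(500,135),(583,340),(555,415),(500,480),(430,530),(330,557),(260,547),(180,155),(225,120),(290,95)]
P=[(375+(u)/5-.5,130+(v)/5-.5) for u,v in pts]
for z in(.034,.03): print(fitdisc(c,P,z))
print(fitdisc(c,P[:10],.034))
q=[(155,330),(175,240),(230,175),(350,135),(480,175),(540,250),(550,320),(520,400),(460,470)]
print(fitdisc(c,[(375+(u)/5-.5,130+(v)/5-.5) for u,v in q],.034))
```

```text
(array([ 0.61024188, -0.26492625]), np.float64(0.035473635762252834))
(array([ 0.61170985, -0.26559759]), np.float64(0.03604378613418106))
(array([ 0.61152259, -0.26559435]), np.float64(0.03447545967699038))
(array([ 0.6110193 , -0.26540556]), np.float64(0.029099713232890456))
```

Call:
servo_tool([
  [[12,30.4,0,0,0,0],[12,30.4,0,0,0,0],[11,30.3,20,0,0,0],[0,0,39,0,0,0],[0,0,0,0,0,0]],
])

```text
time: 6.2
ee_pos: [0.6105, -0.263, 0.0931]
tcp_rot: [-179.5, -0.2, 90.1]
wrist_force: [-0.5, -0.8, -0.6]
opening: 0.0168
```

Call:
servo_tool([
  [[0,0,0,0,0,0],[0,0,0,0,0,0]],
])

```text
time: 6.4
ee_pos: [0.6123, -0.2659, 0.1017]
tcp_rot: [179.9, 0.1, 90.0]
wrist_force: [-0.7, -0.7, -1.2]
opening: 0.0169
```

Run:
```python
from h import *
from workcell import bot
o=bot.get_obs(); print(o["time"],o["ee_pos"],o["tcp_rot"],o["opening"],o["wrist_force"])
c=shoot("wrist","w5");c=shoot("side","s5");c=shoot("scene","c5");crop("s5",300,260,160,130,5,"s5c");crop("c5",230,270,130,110,6,"c5c")
```

```text
6.4 [ 0.61231385 -0.26589235  0.10173497] [1.79866542e+02 5.94180482e-02 8.99993065e+01] 0.01686917157243533 [-0.72033621 -0.70257519 -1.23090067]
```

View pics/s5c.png

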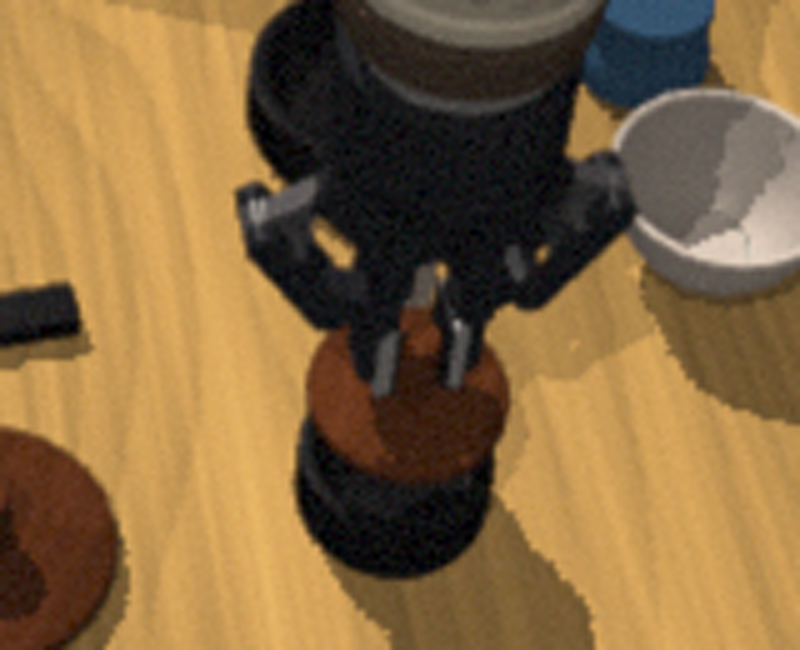

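View pics/c5c.png

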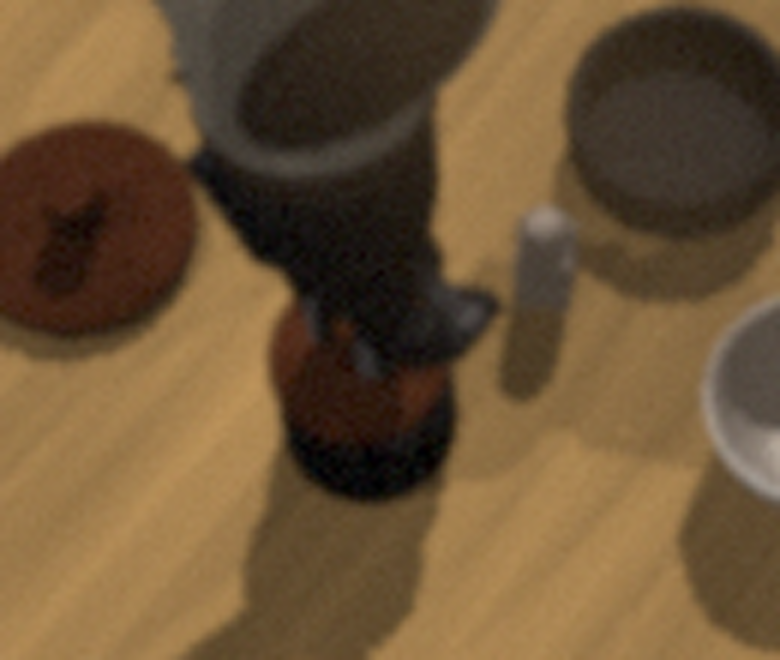

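Run:
```python
from h import *
def px(pts,ox,oy,s): return [(ox+u/s-.5,oy+v/s-.5) for u,v in pts]
c=load("s5")
lid=px([(306,395),(312,430),(335,455),(370,475),(410,482),(450,475),(490,445),(509,400)],300,260,5)
print("side lid top/bottom mixes", fitdisc(c,lid,.071), fitdisc(c,lid,.068))
c2=load("c5")
lid2=px([(270,365),(275,395),(290,425),(330,442),(375,445),(420,425),(447,395),(452,370)],230,270,6)
print(fitdisc(c2,lid2,.071),fitdisc(c2,lid2,.068))
# stone base circle from lower outline
st=px([(297,485),(300,510),(320,545),(350,568),(395,577),(440,568),(475,540),(491,505)],300,260,5)
print("stone base side",fitdisc(c,st,0))
st2=px([(287,430),(300,465),(330,490),(370,500),(410,492),(440,465)],230,270,6)
print("stone base scene",fitdisc(c2,st2,0))
for X in [(.6112,-.2658),(.6123,-.2659)]: print(proj(c,(*X,.0)), proj(c,(*X,.068)))
```

```text
side lid top/bottom mixes (array([ 0.60986289, -0.27026113]), np.float64(0.03569702638728969)) (array([ 0.61055398, -0.26827826]), np.float64(0.0358359159512916))
(array([ 0.61503536, -0.26853621]), np.float64(0.03576808465737621)) (array([ 0.61405239, -0.26763804]), np.float64(0.03587781075400944))
stone base side (array([ 0.61272475, -0.26538933]), np.float64(0.035771589205560256))
stone base scene (array([ 0.61145173, -0.26420214]), np.float64(0.03510999256001309))
[377.135214   358.20689347] [380.40202963 337.20156468]
[377.72695359 358.19364881] [381.02459237 337.18789329]
```

Run:
```python
from h import *
for n,tcp in(("w3",(.5983,-.2355,.1584)),("w4",(.5201,-.3008,.1592)),("w5",(.6123,-.2659,.1017))):
    c=load(n); z=tcp[2]-.040+.013
    if n=="w3" : print(proj(c,(tcp[0],tcp[1],z)))
    pts=[(250,290),(258,262),(285,237),(320,229),(355,235),(380,260),(391,290)]
    f,r=fitdisc(c,pts,z); print(n,(f-tcp[:2])*1e3,r)
```

```text
[321.9742777  300.76841301]
w3 [-0.81000339  2.50255001] 0.03462775890410261
w4 [-0.83736172  2.49537882] 0.034602482861214305
w5 [-0.71026792  2.47347311] 0.034623591160019146
```

Call:
servo_tool([
  [[0.5,0,12,0,0,0],[0,0,12,0,0,0],[0,0,5,0,0,0],[0,0,0,0,0,0],[0,0,0,0,0,0]],
])

```text
time: 7.05
ee_pos: [0.6117, -0.2652, 0.07]
tcp_rot: [-180.0, -0.0, 90.0]
wrist_force: [-1.4, -0.3, -1.4]
opening: 0.0166
```

Call:
servo_tool([
  [[0,0,2,0,0,0],[0,0,0,0,0,0],[0,0,0,0,0,0]],
])

```text
time: 7.35
ee_pos: [0.6119, -0.2652, 0.0683]
tcp_rot: [180.0, 0.0, 90.0]
wrist_force: [-0.3, -0.3, -1.4]
opening: 0.0163
```

Call:
servo_tool([
  [[0,0,0,0,0,0],[0,0,0,0,0,0],[0,0,0,0,0,0],[0,0,0,0,0,0],[0,0,0,0,0,0]],
], gripper=50)

```text
time: 7.85
ee_pos: [0.6118, -0.2652, 0.0683]
tcp_rot: [180.0, 0.0, 90.0]
wrist_force: [-0.9, 0.3, -0.1]
opening: 0.0499
```

Call:
servo_tool([
  [[0,0,-30,0,0,0],[0,0,-30,0,0,0],[0,0,-30,0,0,0]],
])

```text
time: 8.15
ee_pos: [0.6116, -0.2651, 0.1592]
tcp_rot: [-180.0, -0.0, 90.0]
wrist_force: [0.3, -0.0, -0.5]
opening: 0.0498
```

Run:
```python
from h import *
from workcell import bot
o=bot.get_obs(); print(o["time"],o["ee_pos"],o["tcp_rot"],o["opening"],o["wrist_force"])
c=shoot("wrist","w6");c=shoot("side","s6");c=shoot("scene","c6");crop("s6",250,230,200,170,4,"s6c")
```

```text
8.15 [ 0.61159554 -0.26513796  0.15923689] [-1.79980724e+02 -8.67608342e-03  8.99984289e+01] 0.04978898298794204 [ 0.25989216 -0.00480136 -0.51005703]
```

View pics/w6.png

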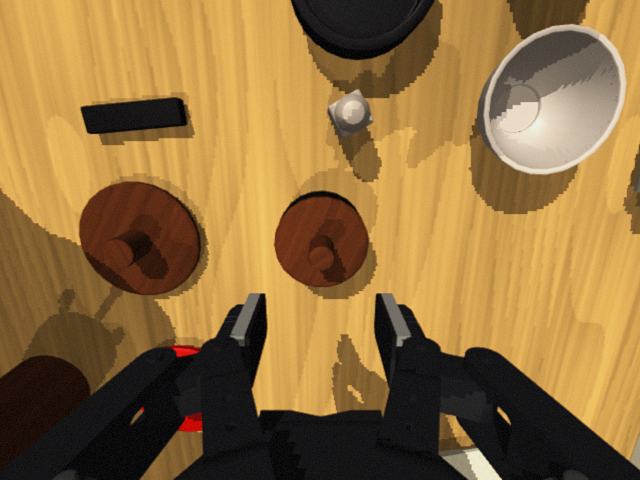

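View pics/s6c.png

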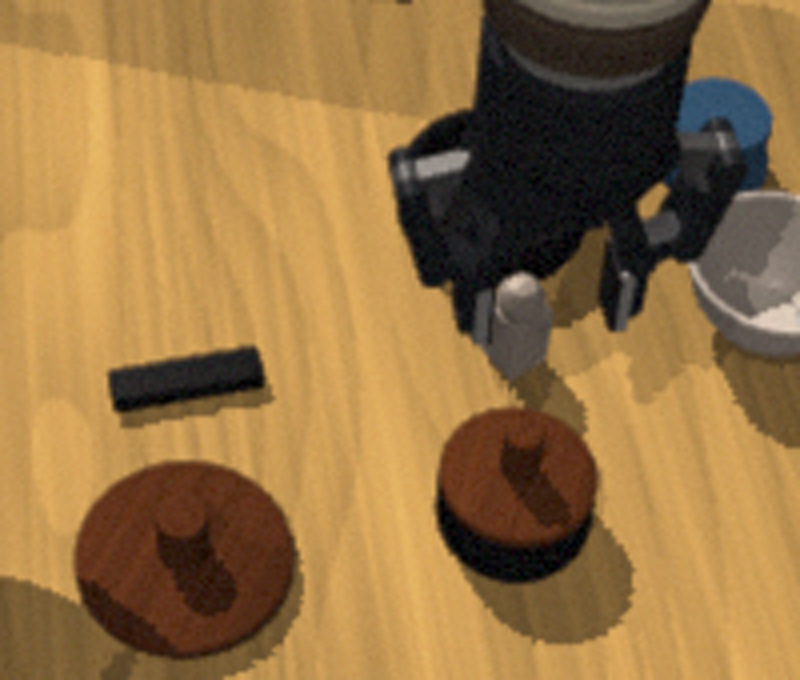

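Run:
```python
from h import *
print(unproj(load("w6"),118,252,.043),unproj(load("w3"),140,290,.043),unproj(load("w4"),237,205,.043))
print(fitat("w6",(100,230),"big_lid",(.46,-.275),75),fitat("w4",(215,190),"big_lid",(.46,-.275),75))
s=load("s6");print(unproj(s,250+183/4,230+512/4,.043))
```

```text
[ 0.45887388 -0.27050081  0.043     ] [ 0.45752878 -0.27183649  0.043     ] [ 0.4595746  -0.27034922  0.043     ]
(array([ 0.45970245, -0.27204733]), np.float64(0.05056335313392559)) (array([ 0.45885362, -0.27286075]), np.float64(0.13613787235551142))
[ 0.4591209  -0.27490755  0.043     ]
```

Run:
```python
from h import *
a=load("side0");b=load("scene0")
for z in (.2,.22,.23): print(z,[unproj(a,u,v,z)[:2].round(3) for u,v in((192,397),(229,387))],[unproj(b,u,v,z)[:2].round(3) for u,v in((130,303),(127,283),(150,290))])
print(unproj(a,225,440,.11),unproj(b,155,310,.11))
```

```text
0.2 [array([ 0.31 , -0.418]), array([ 0.359, -0.409])] [array([ 0.35, -0.46]), array([ 0.307, -0.432]), array([ 0.36 , -0.414])]
0.22 [array([ 0.314, -0.429]), array([ 0.362, -0.421])] [array([ 0.364, -0.462]), array([ 0.322, -0.435]), array([ 0.374, -0.417])]
0.23 [array([ 0.315, -0.435]), array([ 0.363, -0.426])] [array([ 0.371, -0.463]), array([ 0.329, -0.436]), array([ 0.38 , -0.419])]
[ 0.34299848 -0.44103032  0.11      ] [ 0.3485512  -0.42638893  0.11      ]
```

Call:
servo_tool([
  [[-1.5,-40,0,0,0,0],[-1.5,-40,0,0,0,0],[-1.5,-40,0,0,0,0],[-1.5,-32,20,0,0,0],[-1.4,0,40,0,0,0]],
])

```text
time: 8.8
ee_pos: [0.4579, -0.2733, 0.0999]
tcp_rot: [179.8, 0.1, 89.9]
wrist_force: [1.9, -1.2, 0.0]
opening: 0.05
```

Call:
servo_tool([
  [[0,0,0,0,0,0],[0,0,0,0,0,0]],
])

```text
time: 9.0
ee_pos: [0.4594, -0.2723, 0.0979]
tcp_rot: [-179.9, -0.1, 90.0]
wrist_force: [-0.2, -0.4, 0.8]
opening: 0.0503
```

Run:
```python
from h import *
from workcell import bot
o=bot.get_obs(); print(o["time"],o["ee_pos"],o["tcp_rot"],o["opening"])
c=shoot("wrist","w7")
print(proj(c,(0.4592,-.2725,.043)),proj(c,o["ee_pos"]*[1,1,0]+[0,0,.043]))
```

```text
9.0 [ 0.45938878 -0.27227056  0.0979119 ] [-1.79901349e+02 -6.07444762e-02  8.99973027e+01] 0.050269916715955994
[321.49191172 278.67436342] [321.82173228 278.30582943]
```

View pics/w7.png

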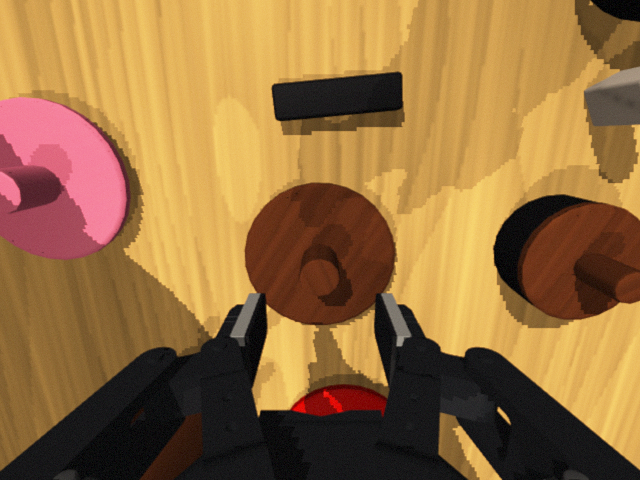

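Call:
servo_tool([
  [[0,0,28,0,0,0],[0,0,30,0,0,0],[0,0,0,0,0,0],[0,0,0,0,0,0]],
])

```text
time: 9.45
ee_pos: [0.4606, -0.2727, 0.0417]
tcp_rot: [180.0, 0.0, 90.0]
wrist_force: [0.3, -0.4, 0.4]
opening: 0.05
```

Call:
servo_tool([
  [[0,0,0,0,0,0],[0,0,0,0,0,0],[0,0,0,0,0,0],[0,0,0,0,0,0],[0,0,0,0,0,0]],
], gripper=0, newtons=30)

```text
time: 9.95
ee_pos: [0.4608, -0.2731, 0.0424]
tcp_rot: [179.8, 0.1, 90.0]
wrist_force: [-0.4, -0.1, 6.2]
opening: 0.0228
```

Call:
servo_tool([
  [[0,0,0,0,0,0],[0,0,-20,0,0,0],[0,0,-40,0,0,0],[0,0,-40,0,0,0],[0,0,-20,0,0,0]],
])

```text
time: 10.45
ee_pos: [0.4607, -0.2731, 0.165]
tcp_rot: [179.7, 0.2, 90.0]
wrist_force: [0.2, -0.4, -2.4]
opening: 0.0224
```

Call:
servo_tool([
  [[38,22,0,0,0,0],[38,22,0,0,0,0],[38,22,0,0,0,0],[38,22,0,0,0,0],[0,0,0,0,0,0]],
])

```text
time: 10.95
ee_pos: [0.5498, -0.1166, 0.1609]
tcp_rot: [179.9, -0.1, 90.3]
wrist_force: [0.0, -1.0, -2.0]
opening: 0.0231
```

Call:
servo_tool([
  [[0,0,0,0,0,0],[0,0,0,0,0,0]],
])

```text
time: 11.15
ee_pos: [0.5476, -0.1211, 0.1608]
tcp_rot: [180.0, 0.0, 90.0]
wrist_force: [0.5, 0.1, -1.1]
opening: 0.0226
```

Run:
```python
from h import *
from workcell import bot
o=bot.get_obs(); print(o["time"],o["ee_pos"],o["tcp_rot"],o["opening"],o["wrist_force"])
c=shoot("wrist","w8"); shoot("side","s8"); shoot("scene","c8"); u,v=proj(c,(.64,-.085,.02)).astype(int); print(u,v)
for t in (50,70,90): print(fitat("w8",(u,v),"big_stone",(.64,-.085),t,"w8f"))
for t in (60,80): print(fitat("s8",(374,279),"big_stone",(.64,-.085),t,"s8f"))
for t in (60,75): print(fitat("c8",(344,300),"big_stone",(.64,-.085),t,"c8f"))
```

```text
11.15 [ 0.54762705 -0.12111024  0.16076546] [1.79980253e+02 1.91568022e-02 8.99787551e+01] 0.02259037250165671 [ 0.48208698  0.12907054 -1.13243772]
438 191
(array([ 0.6399673 , -0.08317653]), np.float64(0.059974377980487846))
(array([ 0.63967853, -0.08336596]), np.float64(0.052789998471233716))
(array([ 0.63688345, -0.08443565]), np.float64(0.06924473244651949))
(array([ 0.63678782, -0.08469187]), np.float64(0.22480056851735078))
(array([ 0.63677854, -0.08397527]), np.float64(0.22947472148468506))
(array([ 0.63918686, -0.12225236]), np.float64(0.5889991337900623))
(array([ 0.63850882, -0.08290127]), np.float64(0.15228641456582634))
```

View pics/w8f.png

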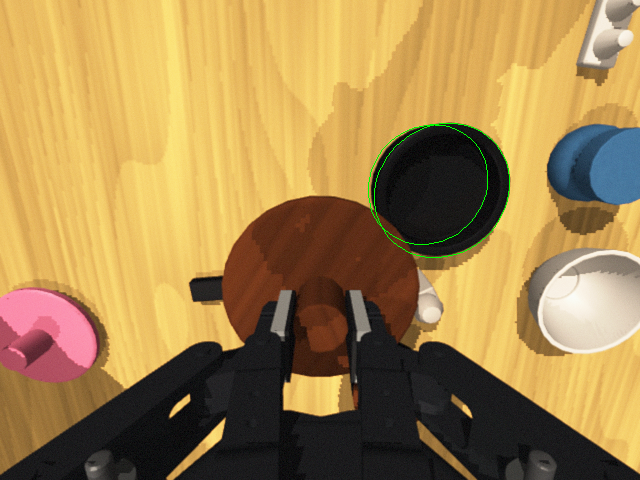

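View pics/s8f.png

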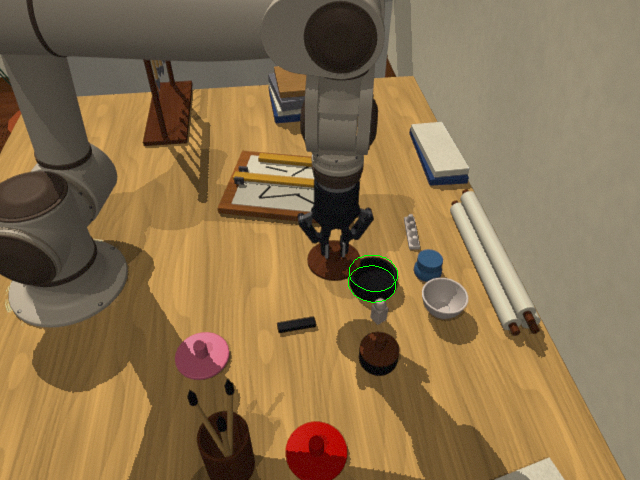

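Call:
servo_tool([
  [[12.3,30.5,0,0,0,0],[12.3,30.5,0,0,0,0],[12.2,30.4,10,0,0,0],[0,0,30,0,0,0],[0,0,20,0,0,0]],
])

```text
time: 11.8
ee_pos: [0.6393, -0.0842, 0.0982]
tcp_rot: [-179.9, -0.0, 90.0]
wrist_force: [-0.9, -0.1, -2.0]
opening: 0.0224
```

Call:
servo_tool([
  [[0,0,0,0,0,0],[0,0,0,0,0,0],[0,0,0,0,0,0]],
])

```text
time: 12.1
ee_pos: [0.6397, -0.0844, 0.1022]
tcp_rot: [179.9, 0.0, 90.0]
wrist_force: [0.4, -0.3, -1.4]
opening: 0.0229
```

Run:
```python
from h import *
from workcell import bot
o=bot.get_obs(); print(o["time"],o["ee_pos"],o["tcp_rot"],o["opening"],o["wrist_force"])
shoot("side","s9"); shoot("scene","c9")
crop("s9",300,200,160,130,5,"s9c");crop("c9",280,220,130,110,6,"c9c")
```

```text
12.1 [ 0.63971803 -0.08442003  0.10222292] [1.79860438e+02 1.84593784e-02 8.99569690e+01] 0.022899282814788587 [ 0.42773711 -0.26346957 -1.35577771]
```

View pics/s9c.png

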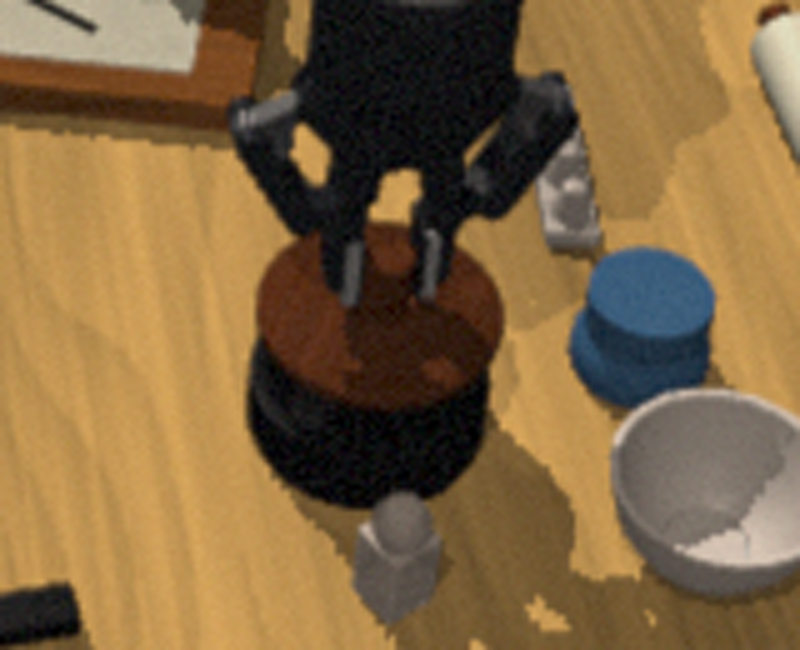

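View pics/c9c.png

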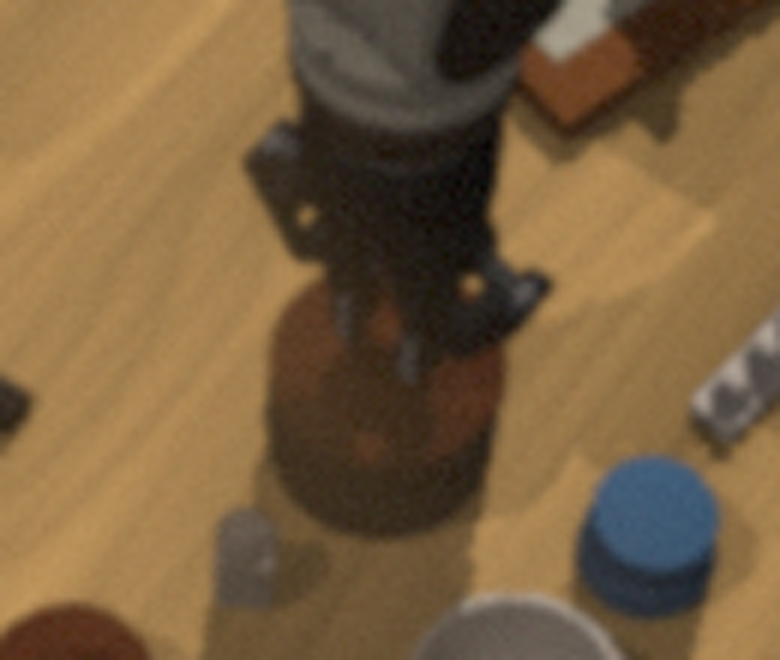

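Call:
servo_tool([
  [[0,0,12,0,0,0],[0,0,12,0,0,0],[0,0,5,0,0,0],[0,0,0,0,0,0],[0,0,0,0,0,0]],
])

```text
time: 12.7
ee_pos: [0.6389, -0.0837, 0.0706]
tcp_rot: [-179.9, -0.0, 90.0]
wrist_force: [0.9, 0.4, -1.3]
opening: 0.0228
```

Call:
servo_tool([
  [[0,0,1,0,0,0],[0,0,0,0,0,0]],
])

```text
time: 12.9
ee_pos: [0.6392, -0.0838, 0.0701]
tcp_rot: [-180.0, -0.0, 90.0]
wrist_force: [-0.6, 0.4, -1.9]
opening: 0.0226
```

Call:
servo_tool([
  [[0,0,0,0,0,0],[0,0,0,0,0,0],[0,0,0,0,0,0],[0,0,0,0,0,0],[0,0,0,0,0,0]],
], gripper=50)

```text
time: 13.4
ee_pos: [0.6392, -0.0838, 0.0703]
tcp_rot: [180.0, 0.0, 90.0]
wrist_force: [-0.7, -0.1, -0.4]
opening: 0.05
```

Call:
servo_tool([
  [[0,0,-30,0,0,0],[0,0,-40,0,0,0],[0,0,-40,0,0,0],[0,0,-20,0,0,0]],
])

```text
time: 13.8
ee_pos: [0.6399, -0.0839, 0.2045]
tcp_rot: [179.7, 0.0, 90.0]
wrist_force: [1.1, 1.2, 0.1]
opening: 0.05
```

Run:
```python
from h import *
from workcell import bot
o=bot.get_obs(); print(o["time"],o["ee_pos"],o["tcp_rot"],o["opening"],o["wrist_force"])
shoot("side","s10"); shoot("scene","c10"); shoot("wrist","w10")
crop("s10",300,210,160,180,4,"s10c")
```

```text
13.8 [ 0.63987916 -0.08390355  0.20447604] [1.79744766e+02 3.58133343e-02 9.00010612e+01] 0.05004685152565705 [1.11673987 1.18033128 0.07716625]
```

View pics/s10c.png

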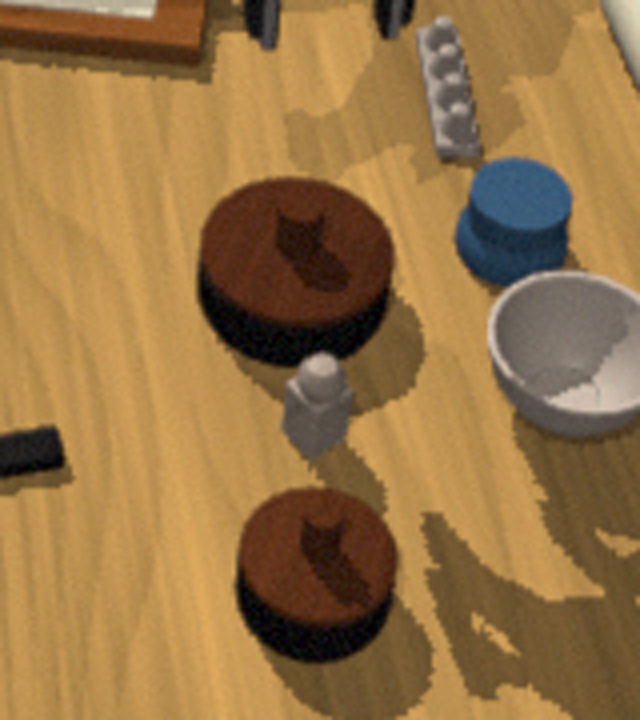

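View pics/w10.png

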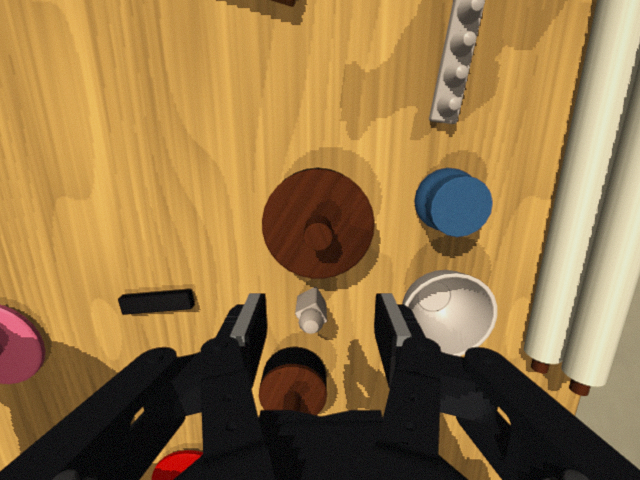

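Call:
servo_tool([
  [[48,-6,-6,0,0,0],[48,-6,-6,0,0,0],[48,-6,-6,0,0,0],[48,-6,-6,0,0,0],[48,-6,-6,0,0,0]],
])

```text
time: 14.45
ee_pos: [0.6083, 0.1579, 0.2287]
tcp_rot: [-179.9, 0.0, 90.0]
wrist_force: [0.9, 0.1, 0.3]
opening: 0.0499
```

Call:
servo_tool([
  [[30,-4,0,0,0,0],[30,-4,0,0,0,0],[0,0,0,0,0,0],[0,0,0,0,0,0]],
])

```text
time: 14.85
ee_pos: [0.6007, 0.2166, 0.2286]
tcp_rot: [-179.9, 0.1, 90.1]
wrist_force: [-0.1, -0.2, 0.5]
opening: 0.05
```

Run:
```python
from h import *
from workcell import bot
o=bot.get_obs(); print(o["time"],o["ee_pos"],o["tcp_rot"],o["q"])
```

```text
14.85 [0.60071427 0.21656695 0.22862341] [-1.79878882e+02  5.71499895e-02  9.00812871e+01] [ 1.98303894e+01  1.73584012e+01  2.19989503e+01  9.47738544e+01
 -1.28622941e-02  1.09749178e+02]
```

Call:
servo_tool([
  [[0,0,0,0,0,-0.145],[0,0,0,0,0,-0.145],[0,0,0,0,0,-0.145],[0,0,0,0,0,-0.145],[0,0,0,0,0,-0.145]],
])

```text
time: 15.35
ee_pos: [0.6014, 0.2146, 0.2295]
tcp_rot: [-179.9, -0.0, 131.8]
wrist_force: [0.4, -0.0, 0.3]
opening: 0.0501
```

Call:
servo_tool([
  [[0,0,0,0,0,-0.145],[0,0,0,0,0,-0.145],[0,0,0,0,0,-0.145],[0,0,0,0,0,-0.149],[0,0,0,0,0,0]],
])

```text
time: 15.85
ee_pos: [0.6014, 0.2148, 0.2296]
tcp_rot: [-180.0, -0.0, 165.0]
wrist_force: [1.0, 0.1, -0.1]
opening: 0.05
```

Call:
servo_tool([
  [[0,0,0,0,0,0],[0,0,0,0,0,0]],
])

```text
time: 16.05
ee_pos: [0.6013, 0.2156, 0.23]
tcp_rot: [-180.0, -0.0, 164.8]
wrist_force: [-0.5, 0.2, 0.3]
opening: 0.0501
```

Run:
```python
from h import *
from workcell import bot
o=bot.get_obs(); print(o["time"],o["ee_pos"],o["tcp_rot"],o["q"])
c=shoot("wrist","w11"); shoot("side","s11"); shoot("scene","c11")
print(proj(c,o["ee_pos"]*[1,1,0]+[0,0,.119]))
crop("s11",210,90,170,130,4,"s11c")
```

```text
16.05 [0.60127871 0.21559079 0.230022  ] [-1.79985633e+02 -1.80266388e-02  1.64762024e+02] [ 1.97260915e+01  1.73021429e+01  2.20849949e+01  9.48058585e+01
 -1.44393297e-03  3.49640660e+01]
[319.48370124 247.80766768]
```

View pics/w11.png

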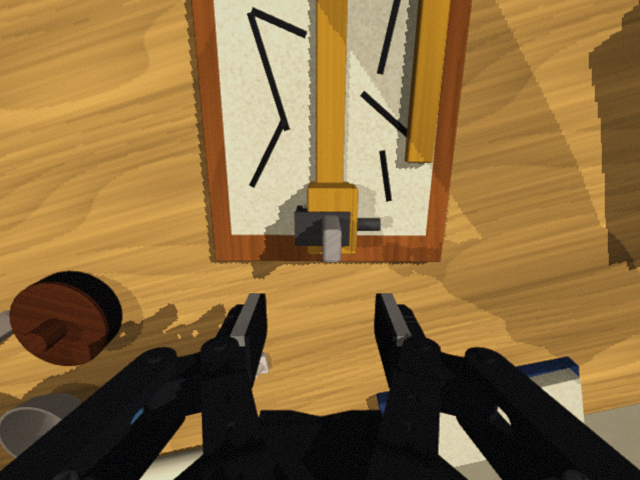

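View pics/s11c.png

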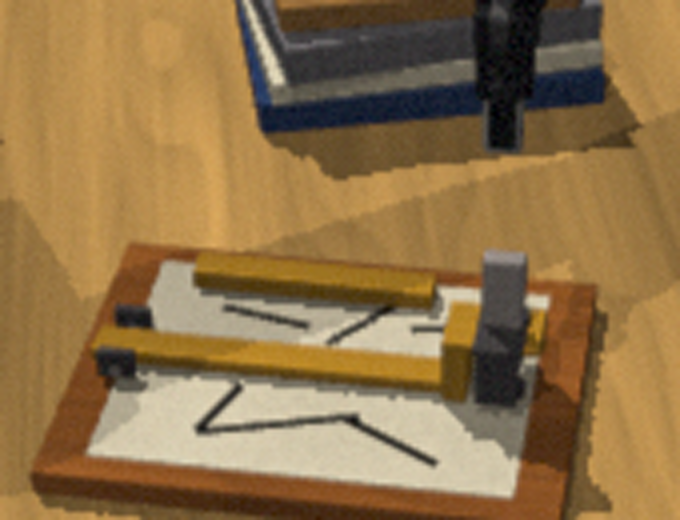

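Run:
```python
from h import *
crop("w11",280,170,110,100,7,"w11c")
c=load("w11")
import math
# bar edges: predicted
for yaw in (164,165,166):
    pass
o=(0.6013,0.2156)
for uv in [(332,262),(324,224),(340,224)]: print(uv,unproj(c,*uv,.119))
```

```text
(332, 262) [0.61443915 0.22164246 0.119     ]
(324, 224) [0.58477485 0.22343911 0.119     ]
(340, 224) [0.58778365 0.23450554 0.119     ]
```

View pics/w11c.png

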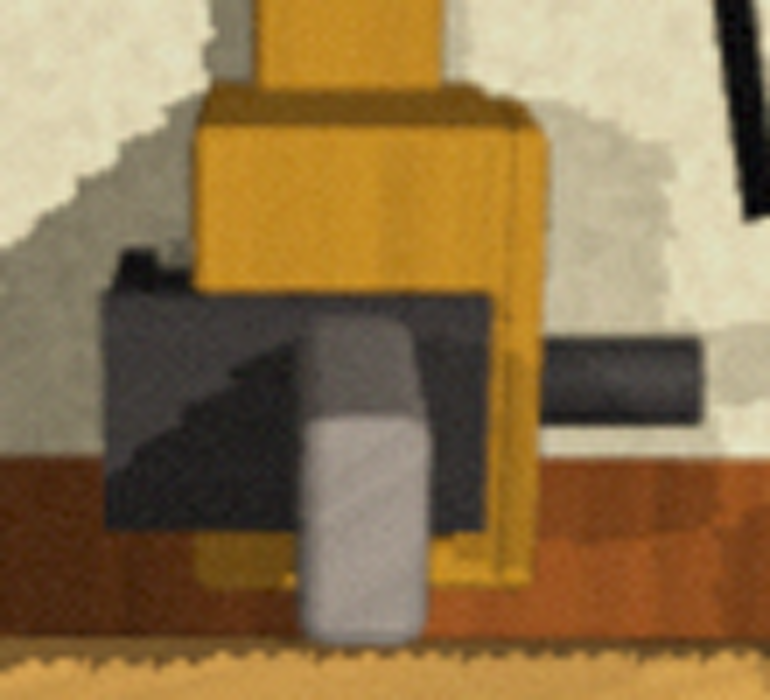

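Run:
```python
from h import *
from workcell import bot
c=load("w11"); e=bot.get_obs()["ee_pos"]
f=lambda u,v: unproj(c,280+u/7-.5,170+v/7-.5,.119)
a,b,d,g=f(303,415),f(430,415),f(422,642),f(302,642)
print(np.linalg.norm(a-b),np.linalg.norm(d-g),np.linalg.norm((a+b-d-g)/2)); m=(a+b+d+g)/4; print(m)
ang=np.degrees(np.arctan2(*((a+b-d-g)/2)[[1,0]])); print("tab x dir",ang)
# tool frame delta
t=np.radians(164.76); X=np.array([np.cos(t),np.sin(t)]); Y=np.array([np.sin(t),-np.cos(t)])
dl=m[:2]-e[:2]; print("tool dx,dy mm",dl@X*1e3,dl@Y*1e3)
# side view check: tab top centre
s=load("s11"); p=lambda u,v: unproj(s,210+u/4,90+v/4,.119); print(p(504,257))
# board centre line from bar edges (z~?) hinge..
```

```text
0.013061698004974542 0.012723825365811679 0.02492263765097096
[0.60168642 0.22460764 0.119     ]
tab x dir 164.30602176374512
tool dx,dy mm 1.816310156369703 8.384514103906364
[0.60222023 0.21672941 0.119     ]
```

Call:
servo_tool([
  [[1.8,8.6,20,0,0,0],[0,0,40,0,0,0],[0,0,0,0,0,0],[0,0,0,0,0,0],[0,0,0,0,0,0]],
])

```text
time: 16.7
ee_pos: [0.6024, 0.2252, 0.1727]
tcp_rot: [179.9, 0.1, 165.0]
wrist_force: [-0.2, 0.0, 0.5]
opening: 0.0498
```

Run:
```python
from h import *
from workcell import bot
o=bot.get_obs(); print(o["time"],o["ee_pos"],o["tcp_rot"],o["opening"])
c=shoot("wrist","w12"); shoot("scene","c12"); shoot("side","s12")
print(proj(c,o["ee_pos"]*[1,1,0]+[0,0,.119]))
crop("s12",290,100,100,100,6,"s12c")
```

```text
16.7 [0.60238227 0.22517002 0.17274628] [1.79907910e+02 1.30623562e-01 1.64978625e+02] 0.0498423907560638
[319.28545449 279.28349028]
```

View pics/w12.png

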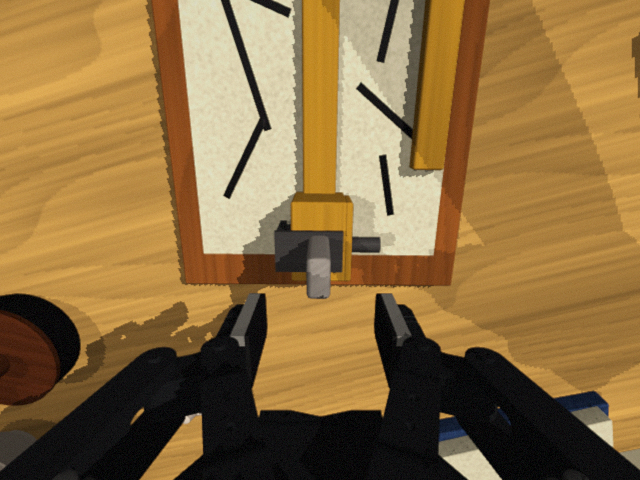

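View pics/s12c.png

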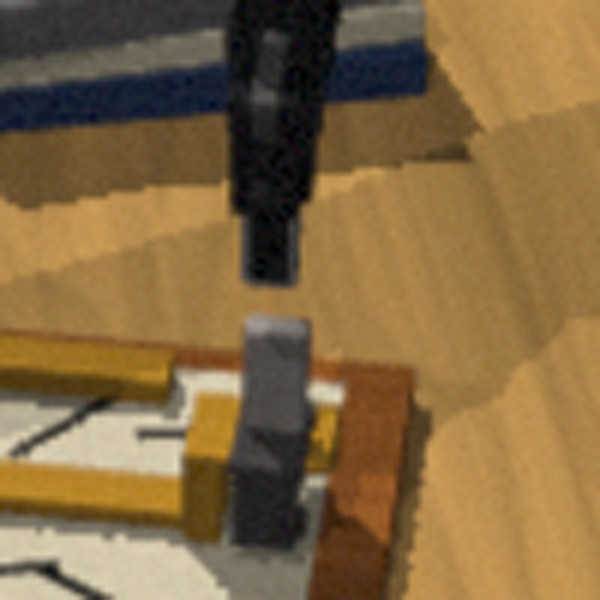

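Call:
servo_tool([
  [[0,0,25,0,0,0],[0,0,25,0,0,0],[0,0,20,0,0,0],[0,0,0,0,0,0],[0,0,0,0,0,0]],
])

```text
time: 17.35
ee_pos: [0.602, 0.225, 0.1014]
tcp_rot: [180.0, 0.0, 165.0]
wrist_force: [0.6, -0.3, 1.0]
opening: 0.0499
```

Run:
```python
from h import *
from workcell import bot
o=bot.get_obs(); print(o["time"],o["ee_pos"],o["tcp_rot"],o["opening"],o["wrist_force"])
c=shoot("wrist","w13"); shoot("side","s13"); crop("s13",290,100,100,100,6,"s13c")
```

```text
17.35 [0.60196005 0.22504363 0.10139547] [1.79974946e+02 3.13144053e-02 1.64992751e+02] 0.049899367315981755 [ 0.6131392  -0.26352799  1.00684265]
```

View pics/w13.png

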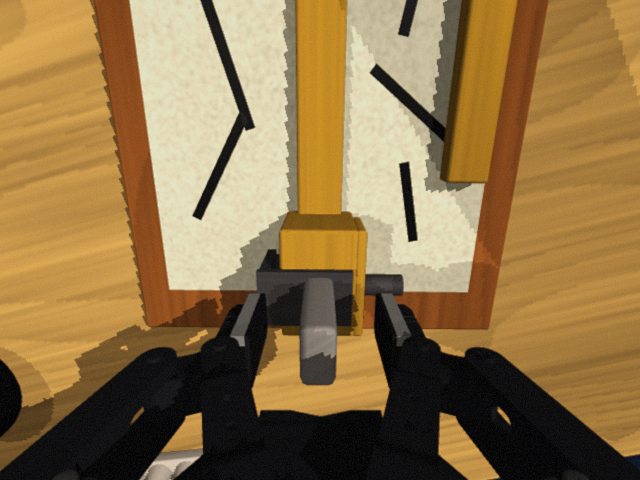

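View pics/s13c.png

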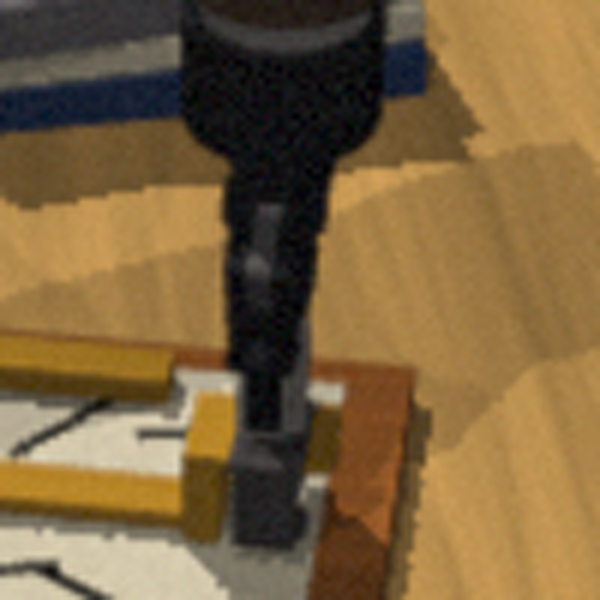

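Call:
servo_tool([
  [[0,0,0,0,0,0],[0,0,0,0,0,0],[0,0,0,0,0,0],[0,0,0,0,0,0],[0,0,0,0,0,0]],
], gripper=0, newtons=50)

```text
time: 17.95
ee_pos: [0.6018, 0.2243, 0.1012]
tcp_rot: [-180.0, 0.1, 164.9]
wrist_force: [-1.3, -4.8, 4.5]
opening: 0.0133
```

Call:
servo_tool([
  [[0,0,0,0,0,0],[0,0,0,0,0,0],[0,0,0,0,0,0]],
])

```text
time: 18.25
ee_pos: [0.6018, 0.2242, 0.1012]
tcp_rot: [-180.0, 0.1, 164.9]
wrist_force: [-2.6, -4.7, 4.6]
opening: 0.013
```

Call:
servo_tool([
  [[0,-6,0,0,0,0],[0,-5,0,0,0,0],[0,-4.5,0,0,0,0],[0,0,0,0,0,0],[0,0,0,0,0,0]],
])

```text
time: 18.75
ee_pos: [0.5981, 0.2108, 0.1012]
tcp_rot: [179.8, 0.1, 165.0]
wrist_force: [2.4, 6.7, 4.9]
opening: 0.0134
```

Run:
```python
from h import *
from workcell import bot
o=bot.get_obs(); print(o["time"],o["ee_pos"],o["tcp_rot"],o["opening"],o["wrist_force"])
c=shoot("wrist","w14");
```

```text
18.75 [0.5980932  0.21076201 0.10120256] [1.79846368e+02 6.22512366e-02 1.65012320e+02] 0.01337001873846249 [2.4256439  6.74678269 4.85746637]
```

View pics/w14.png

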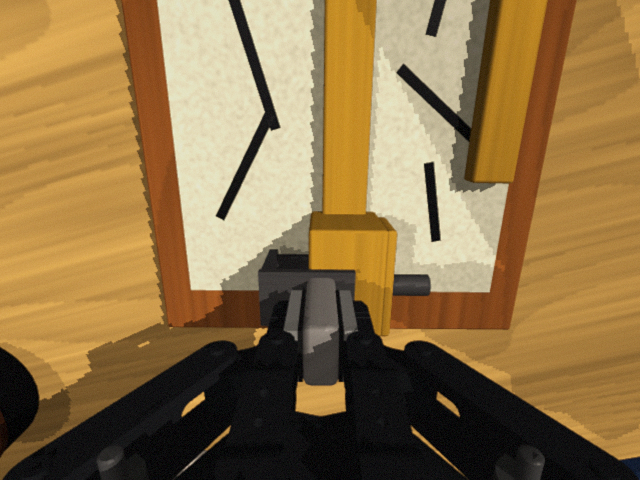

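Run:
```python
import numpy as np
r=np.hypot(240,76);p=np.arctan2(76,240)
t=np.concatenate([np.linspace(0,.14,6),np.linspace(.175,.42,8)])
x=r*np.cos(p+t);z=r*np.sin(p+t)
for a,b,c in zip(t[1:],-np.diff(x),np.diff(z)): print(round(a,3),round(b,1),round(c,1))
```

```text
0.028 2.2 6.7
0.056 2.4 6.6
0.084 2.6 6.6
0.112 2.8 6.5
0.14 3.0 6.4
0.175 3.9 7.9
0.21 4.2 7.7
0.245 4.5 7.6
0.28 4.7 7.4
0.315 5.0 7.3
0.35 5.3 7.1
0.385 5.5 6.9
0.42 5.7 6.7
```

Call:
servo_tool([
  [[0,-1.2,0,0,0,0],[0,0,0,0,0,0],[0,0,0,0,0,0]],
])

```text
time: 19.1
ee_pos: [0.5978, 0.2098, 0.1012]
tcp_rot: [179.8, 0.1, 165.0]
wrist_force: [1.8, 6.9, 4.7]
opening: 0.0132
```

Call:
servo_tool([
  [[2.2,0,-6.7,0,0,0],[2.4,0,-6.6,0,0,0],[2.6,0,-6.6,0,0,0],[0,0,0,0,0,0],[0,0,0,0,0,0]],
])

```text
time: 19.6
ee_pos: [0.591, 0.2114, 0.12]
tcp_rot: [179.9, 0.1, 165.0]
wrist_force: [5.4, 7.1, -3.4]
opening: 0.0135
```

Run:
```python
from h import *
from workcell import bot
o=bot.get_obs(); print(o["time"],o["ee_pos"],o["tcp_rot"],o["opening"],o["wrist_force"],o["torque"])
c=shoot("side","s15"); crop("s15",210,90,170,130,4,"s15c")
```

```text
19.6 [0.59102085 0.21137757 0.11998011] [1.79897251e+02 5.94688860e-02 1.65016066e+02] 0.013481324018906215 [ 5.37575073  7.10651005 -3.38856221] [ 1.02226458 -1.24096099 -0.4454111 ]
```

View pics/s15c.png

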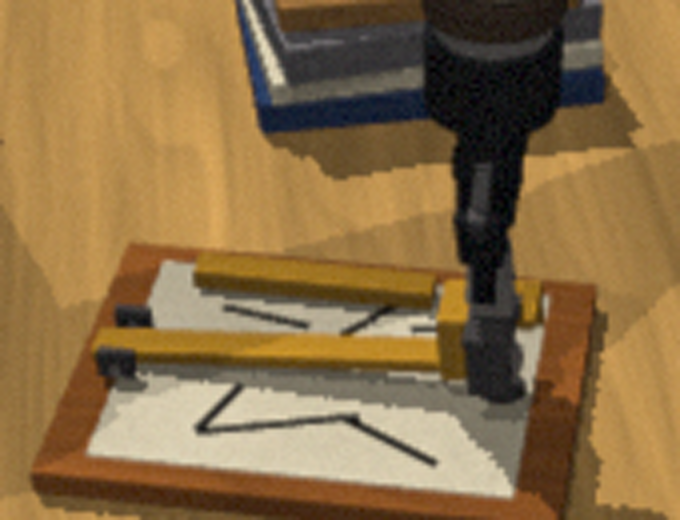

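Call:
servo_tool([
  [[2.8,0,-6.5,0,0,0],[3,0,-6.4,0,0,0],[3.9,0,-7.9,0,0,0],[4.2,0,-7.7,0,0,0],[4.5,0,-7.6,0,0,0]],
])

```text
time: 20.15
ee_pos: [0.5731, 0.2161, 0.156]
tcp_rot: [179.9, 0.0, 165.0]
wrist_force: [4.2, 7.3, -4.8]
opening: 0.0137
```

Call:
servo_tool([
  [[4.7,0,-7.4,0,0,0],[5,0,-7.3,0,0,0],[5.3,0,-7.1,0,0,0],[5.5,0,-6.9,0,0,0],[5.7,0,-6.7,0,0,0]],
])

```text
time: 20.65
ee_pos: [0.5478, 0.2229, 0.1914]
tcp_rot: [179.9, 0.0, 165.0]
wrist_force: [4.6, 6.5, -5.1]
opening: 0.0137
```

Call:
servo_tool([
  [[0,0,0,0,0,0],[0,0,0,0,0,0],[0,0,0,0,0,0],[0,0,0,0,0,0],[0,0,0,0,0,0]],
])

```text
time: 21.15
ee_pos: [0.5479, 0.223, 0.1914]
tcp_rot: [179.9, 0.0, 165.0]
wrist_force: [4.6, 6.9, -2.3]
opening: 0.0136
```

Run:
```python
from h import *
from workcell import bot
o=bot.get_obs(); print(o["time"],o["ee_pos"],o["tcp_rot"],o["opening"],o["wrist_force"],o["torque"])
c=shoot("side","s16"); crop("s16",210,60,170,140,4,"s16c"); shoot("scene","c16");shoot("wrist","w16")
```

```text
21.15 [0.54788101 0.22295908 0.19142332] [1.79888772e+02 3.48696231e-02 1.65020833e+02] 0.013581975423583983 [ 4.57027421  6.94533948 -2.27735695] [ 1.20794189 -0.86224629 -0.34238204]
```

View pics/s16.png

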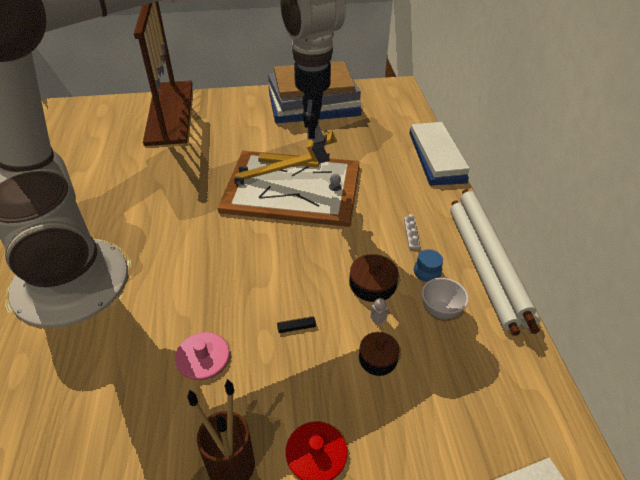

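View pics/s16c.png

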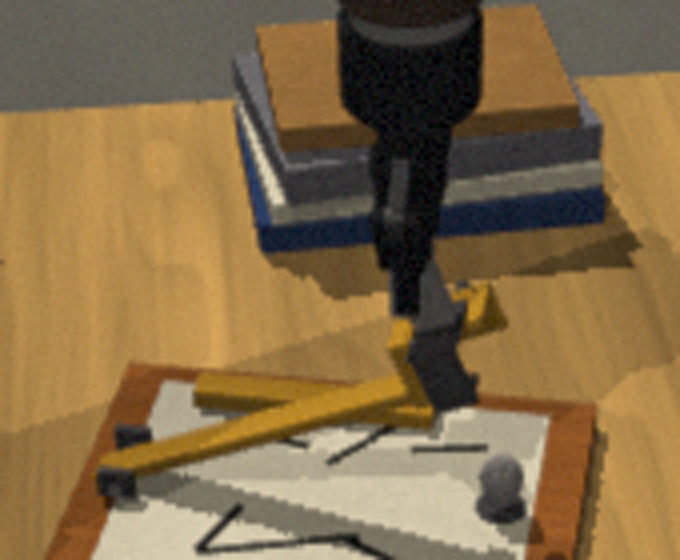

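View pics/w16.png

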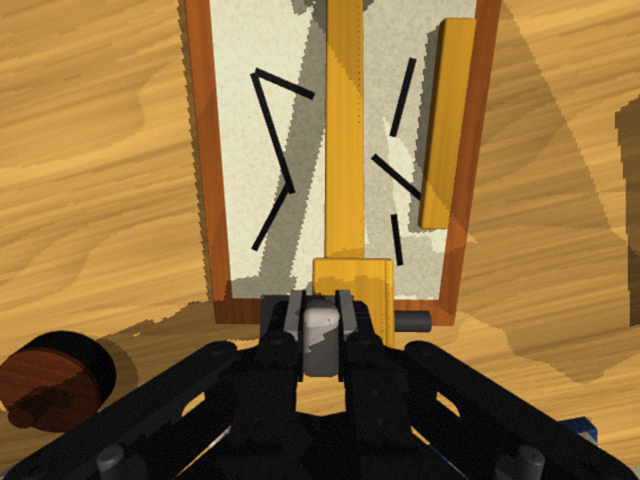

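Run:
```python
from h import *
s=load("s16"); cc=load("c16")
t=np.radians(165); X=np.array([np.cos(t),np.sin(t)]); Y=np.array([-np.sin(t)*1,np.cos(t)])
ball=np.array([.602,.2245]); hinge=ball+.240*X
for th in (.3,.34,.38,.415,.45):
    out=[]
    for bx,bz in ((-.270,.041),(-.210,.041)):
        for by in (-.02,.02):
            x=bx*np.cos(th)+bz*np.sin(th); z=-bx*np.sin(th)+bz*np.cos(th)
            P=[*(hinge+x*X+by*Y),.025+z]; p=proj(s,P); out.append(((p-[210,60])*4).round().astype(int).tolist())
    print(th,out)
```

```text
0.3 [[517, 315], [509, 354], [420, 333], [410, 372]]
0.34 [[509, 301], [501, 340], [413, 322], [403, 361]]
0.38 [[500, 286], [492, 325], [406, 311], [396, 350]]
0.415 [[492, 273], [484, 312], [399, 301], [388, 340]]
0.45 [[483, 261], [475, 299], [391, 292], [381, 331]]
```

Run:
```python
from workcell import bot
o=bot.get_obs(); print(o["time"],o["ee_pos"],o["qd"].round(2),o["wrist_force"],o["opening"])
print(bot.job_done())
```

```text
21.3 [0.54785897 0.22291598 0.19135693] [ 0.02 -0.09  0.03 -0.01 -0.04  0.02] [ 4.67418064  7.30217205 -2.85521548] 0.013461976241621189
the job is handed in; nothing more can be done
None
```

I put both lids on their own inkstones and released them. I then drew the latch about 15 mm, lifted the bar, and handed the job in at 21.3 s with the tab still held at 50 N.

**Lids:** the last camera pictures show both lids level on their stones. I moved nothing else on the desk.

**Bar:** the grip point rose about 90 mm, which works out at roughly 0.41 rad. My check against the side picture reads about 0.38–0.42 rad; both are above the 0.31 rad needed. The gripper and arm were still, and the wrist force still showed the latch spring (about 8 N) and the bar's weight (about 3 N).

**Where measurements disagreed:** the wrist camera showed known sizes about 4–5 % too small. The side camera put the tab and lids 5–8 mm off the wrist camera's positions across the desk. I mostly relied on the wrist views; both lids then seated without force and the tab was centred between the jaws.

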